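# Set the coupling gap with a slotted gauge

### The arm

A 7-joint arm with a two-finger parallel gripper is mounted at the origin on the work surface. World frame = base frame: x ahead of the robot, y to its left, z up, the work surface at z = 0. Lengths are in m, angles in rad, forces in N, time in s.
With the tool pointing down it reaches from about 0.425 to 0.925 m from the base axis. Payload 6.8 kg.
Tool frame: the origin (TCP) lies midway between the tips of the shut fingers; the grasp point (between the pads) lies 19 mm behind it (r.tcp_to_grasp is the distance from the TCP to the grasp point, in m); x points along the fingers, z is the direction in which the jaws open and shut, and the axes are right-handed (so a half turn about x gives the same grasp; the last joint's range is limited). The gripper opens to 85 mm and grips with 20 to 120 N. Pads are 22 mm wide; open, the fingers measure 114 mm over their backs; the gripper's body (76 mm by 85 mm) begins 54 mm behind the grasp point. The pads swing forward as they close: fully open they stand 13 mm farther back than shut.
Start: joints at [-1.217, 0.477, 0.022, 1.555, -0.011, 1.109, -0.083], TCP at [0.301, 0.604, 0.231] pointing down, gripper open.
Joint ranges: [-2.96, 2.96], [-0.34, 2.1], [-1.41, 1.46], [0.24, 2.44], [-1.37, 4.51], [0.17, 1.92], [-2.96, 2.96]. Speed limits (rad/s): [2.39, 2.39, 3.14, 3.14, 3.14, 3.14, 3.14].

### API

Orientations are given as a unit quaternion [x, y, z, w].
In Python, from bench import status, optics, workorder, r gives the robot as it stands.
- The arm moves only by the tool move_arm, never from a script. Its argument "increments" is text: rows parted by semicolons, each of 6 numbers parted by spaces: the shift along the tool's x, y, z in m, then the turn, a rotation vector about the tool's x, y, z in degrees. A call has 1 to 10 rows; each row is the pose to reach, as a shift and turn from the pose commanded when the call began, along the tool's axes at that moment; what a row does not reach only later rows make up. A row lasts 1/12 s, in which the tool goes at most 41.7 mm and 7.16 degrees, less where a joint would pass 70% of its speed; a pose out of reach is approached as far as the arm can. A call with a gripper value outside its range is refused whole. "hand" is the closure, from 0 (fully open) to 1 (shut), set as the call begins (left out, the last holds). The fingers move at their own pace and stop on an object; "newtons" is the grip in N (left out, the last holds). Time passes only in rows, so rows that repeat a pose let the fingers close. It gives the time, the measured TCP pose, the force and the opening at its end, in the units of the state.
- status.get_state(): the state, without advancing time (a new reading comes with each control period).
- optics.get_image(name): name is "scene" or "top"; returns a dict with "img" (384x512x3 uint8, red, green, blue), "fx", "fy", "cx", "cy" (pixels), "world_to_cam" (4x4, takes a point from world to camera coordinates). Camera axes: x right, y down, z forward; pixel columns grow to the right and rows downward; lengths in m; the calibration is good to about 2 mm. A picture is of the moment at which its call begins. There is no depth.
- workorder.job_done(): hands the job in, once; it reports no verdict.
The state is a dict: "clock": time; "joints": joint angles; "qd": joint speeds; "tau": joint torques, N m; "tool_pos": TCP position; "ee_rot": TCP orientation; "wrist_force": force on the tool from outside, world axes, zero at the start; "moment": the same for the moment, N m; "grip_width": finger opening in m.
Only numpy, scipy, OpenCV 4.12 (cv2) and the standard library are available. Lean on these libraries where they do the work, as an engineer would, in place of code of your own. Each camera call takes 0.05 s, during which the arm holds its last target.

### The job

Set the shaft coupling on the motor rig to its 6 mm gap: take the gauge with the red grips from the wooden stand and slip its forked blade through the slot in the sloping face of the yellow guard, into the gap between the two coupling halves, until the fork sits fully home on the shaft. Let go of it there, then slide the motor up until the coupling halves close on the blade, and leave gauge and motor so, ready for the clamp screws. Do not force the gauge, and leave the other two gauges and the spare motor where they stand.

Things in the scene. Friction and masses are not known exactly. Their poses are not given: they have to be found in the camera images.
- rig: Fixed motor and spindle rig, base 130 x 400 mm. Shaft (20 mm diameter) along rig y, 80 mm above the bench. Origin on the bench under the shaft, in the plane of the fixed coupling half's face; rig -x is the side of the guard's slope, z up. That half (75 mm diameter) fills y 0 to 34 mm, then bearings and spindle to y 198 mm, 112 mm high. The motor's equal half faces it at y = -(gap).
- guard_top (a point): Upper edge of the sloping face of the yellow sheet guard over the coupling, mid-length (rig x 0, y -2, z 141 mm; axes as the rig's). Guard: rig y -50 to 46 mm, 3 mm sheet, ends open; front wall at x -57 mm up to z 101 mm, sloping face from there up to this edge, flat top from here to x 58 mm on two posts.
- slot (a point): Centre of the slot in the guard's sloping face, 50 mm from the shaft axis; axes as the rig's. The face's normal here leans 35 degrees from vertical towards rig -x and runs through the shaft axis: the blade goes in along it, square to the shaft. Slot 46 mm long up the slope, 32 mm wide along the shaft (rig y -24 to 8 mm). A gauge left in it sags up to 10 degrees onto its lower edge.
- shaft_mid (a point): Point on the shaft's centre line (radius 10 mm) 3 mm from the fixed coupling half: rig x 0, y -3, z 80 mm, mid-plane of a 6 mm gap. Axes as the rig's.
- motor (a joint): Gap between the coupling faces, in m (starts 0.009 to 0.015). The motor with its coupling half slides on rails along rig y against about 4 N of friction (up to 12 N as it drags a blade along) and stays where left. Pushing it towards rig +y closes the gap; only a blade in the gap stops it before the faces meet (0).
- motor_end (a point): Centre of the motor's flat outer end face (72 mm diameter, facing rig -y, more or less towards the robot), 80 mm above the bench; moves with the motor. Axes as the rig's. The black motor is 100 mm long; the terminal box on top of it reaches z 136 mm and ends 46 mm short of this face.
- gauge_6: 6 mm gap gauge, red grips, 0.2 kg, upright in the stand. Origin: bottom centre of its fork's notch; z up to the grip, x across the width, y through the thickness (symmetric). Blade 40 wide, 6 thick, z 0 to 70 mm; prongs down to z -22 mm each side of the 26 mm notch; grip 44 (x) x 24 (y), z 70 to 145, end at 150 mm. Home: notch bottom on the shaft, origin 10 mm from its axis.
- gauge_8: The 8 mm gauge, green grips, otherwise like gauge_6; in the stand; to be left there.
- gauge_10: The 10 mm gauge, blue grips, otherwise like gauge_6; in the stand; to be left there.
- stand: Fixed wooden gauge stand, 74 (x) x 166 (y) x 96 mm high, origin under its centre. Three slots, 44 x 13 mm, in a row along its y, 60 mm apart, open at the top, hold the gauges upright in any order, grips resting on its top (gauge origin at z 26 mm). It stands left or right of the rig, nearer the robot.
- spare_motor: Loose upright black motor, 52 mm diameter, 88 mm high, shaft up to 114 mm, 0.7 kg, origin under its centre; stands on the slope side of the rig, near its bearings; to be left standing.
- tube_bin: Fixed grey bin of brass tubes, 130 x 170 x 55 mm, origin under its centre, on the other side from the stand.
Mind the look-alikes: they are no part of the job. Of the things like the gauge_6, leave any that is pink, purple or white; of the rest the smaller one is meant.

How it is judged:
On the way:
1. the red gauge's fork sits home on the shaft (within 2 mm), through the guard's slot, let go, the motor not yet slid up (gap over 7.5 mm) (z of shaft_mid in the frame of gauge_6 above -0.012 m and distance between shaft_mid and gauge_6 below 0.017 m and angle between gauge_6's own z axis and vertical between 0.35 and 0.88 rad and value of joint motor above 0.0075 m and contact force between the fingers and gauge_6 below 0.1 N), for 0.2 s.
At the end, for the whole second after the job is handed in: The red gauge stands free in the coupling through the guard's slot, 20 to 50 degrees from vertical, notch within 2 mm of home on the shaft, blade within 4 degrees of the coupling faces; gap 6 mm within 1 mm; all at rest, spare motor and other gauges within 20 mm of their places (z of shaft_mid in the frame of gauge_6 above -0.012 m and distance between shaft_mid and gauge_6 below 0.014 m and angle between gauge_6's own z axis and vertical between 0.35 and 0.88 rad and angle between the y axis of gauge_6 and the y axis of rig, either way round below 0.07 rad and value of joint motor between 0.005 and 0.007 m and linear speed of gauge_6 below 0.01 m/s and angle between spare_motor's own z axis and vertical below 0.1 rad and distance of each of gauge_8, gauge_10, spare_motor from where it was at the start of the episode below 0.02 m); the robot touches nothing.
It fails at once if another gauge is taken or shifted over 20 mm (distance of any of gauge_8, gauge_10 from where it was at the start of the episode above 0.02 m).
It fails at once if the spare motor is shifted over 20 mm or tipped (distance of spare_motor from where it was at the start of the episode above 0.02 m or angle between spare_motor's own z axis and vertical above 0.25 rad).
It fails at once if the gauge is forced (contact with the rig over 120 N, all faces summed) (contact force between gauge_6 and rig above 120 N).
It also fails if it takes over 54 s, if anything falls off the work surface, if the arm or the gripper's body presses on something with over 40 N, if the wrist force passes 120 N, or if a joint passes its speed limit or range.

## Working session

There is one attempt and no reset: what is moved stays moved. The work goes in short steps, Python scripts to look and compute and a tool call to move; the robot and the scene stay as the last step left them, time stands still between calls to the robot, and variables do not carry over. Pictures are saved under pics/ and viewed, and the job is handed in when it is done.

Besides the shell and the picture viewer there is one more tool, called after "Call:" as a command line: name --argument value ..., lists and objects as JSON in quotes. move_arm: Moves the arm, as the interface text tells. Its arguments: {"type":"object","properties":{"increments":{"type":"string"},"hand":{"type":"number"},"newtons":{"type":"number"}},"required":["increments"]}

```bash
ls; mkdir -p pics; python3 - <<'E'
from bench import status, optics, workorder, r
import cv2
print(status.get_state()); print(r.tcp_to_grasp)
for n in ("scene","top"):
    d=optics.get_image(n); cv2.imwrite(f"pics/{n}0.png",d["img"][:,:,::-1])
    print(n,d["fx"],d["fy"],d["cx"],d["cy"]); print(d["world_to_cam"])
E
```

```text
pics
{'clock': 0.0, 'joints': array([-1.21709517,  0.4777797 ,  0.02233421,  1.55644761, -0.01151157,
        1.10929324, -0.08308629]), 'qd': array([-0.00098406,  0.00043244,  0.00029134, -0.00133146,  0.00026096,
        0.00069122, -0.00215783]), 'tau': array([-5.51400117e-04, -5.96452117e+01,  1.60792306e+00, -2.81198001e+01,
        1.25671917e-02,  9.49886598e-03, -9.33218388e-06]), 'tool_pos': array([0.3004988 , 0.60376489, 0.2303409 ]), 'ee_rot': array([-0.37268406,  0.60166814,  0.37194312,  0.60063329]), 'wrist_force': array([0.55893225, 0.12996323, 0.18959749]), 'moment': array([-0.01896978,  0.01420137, -0.03469548]), 'grip_width': 0.08540700926358125}
0.0187
scene 425.40089420841883 425.40089420841883 257.407958123349 194.40652656078134
[[-0.86404244  0.50321388  0.01436853  0.42782807]
 [ 0.39259124  0.69141518 -0.60647933 -0.15178833]
 [-0.31512344 -0.51838292 -0.79496942  1.40770094]
 [ 0.          0.          0.          1.        ]]
top 370.8996584925279 370.8996584925279 257.91888925043895 190.59695030395093
[[-0.04447877 -0.99898255 -0.00744994  0.05544021]
 [-0.97712913  0.04505558 -0.2078188   0.52509366]
 [ 0.20794302 -0.00196397 -0.97813897  1.12932109]
 [ 0.          0.          0.          1.        ]]
```

View pics/scene0.png

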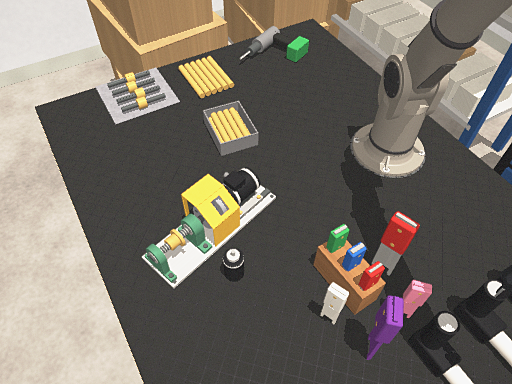

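View pics/top0.png

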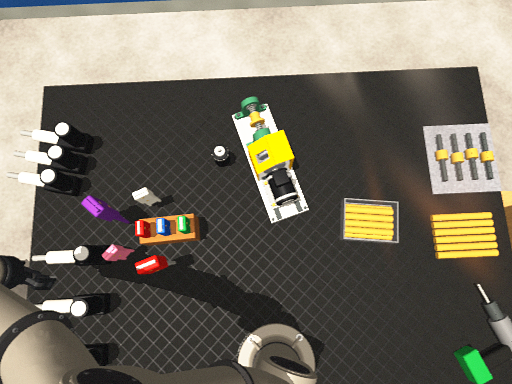

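The stand holds the red gauge (scene 372,275; top 142,229), blue and green. A larger red look-alike stands outside it at (400,235), and the pink, purple and white ones are decoys. The rig is at (210,220) in the scene view. I'll zoom in to measure.

```bash
python3 - <<'E'
import cv2
a=cv2.imread("pics/scene0.png");b=cv2.imread("pics/top0.png")
def s(n,i,x0,x1,y0,y1,k):
    cv2.imwrite(f"pics/{n}.png",cv2.resize(i[y0:y1,x0:x1],None,fx=k,fy=k,interpolation=cv2.INTER_CUBIC))
s("z1",a,135,285,155,295,5)
s("z2",b,205,325,85,230,4)
s("z3",a,300,440,200,335,4)
s("z4",b,120,220,180,280,5)
E
```

```text
(no output)
```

View pics/z1.png

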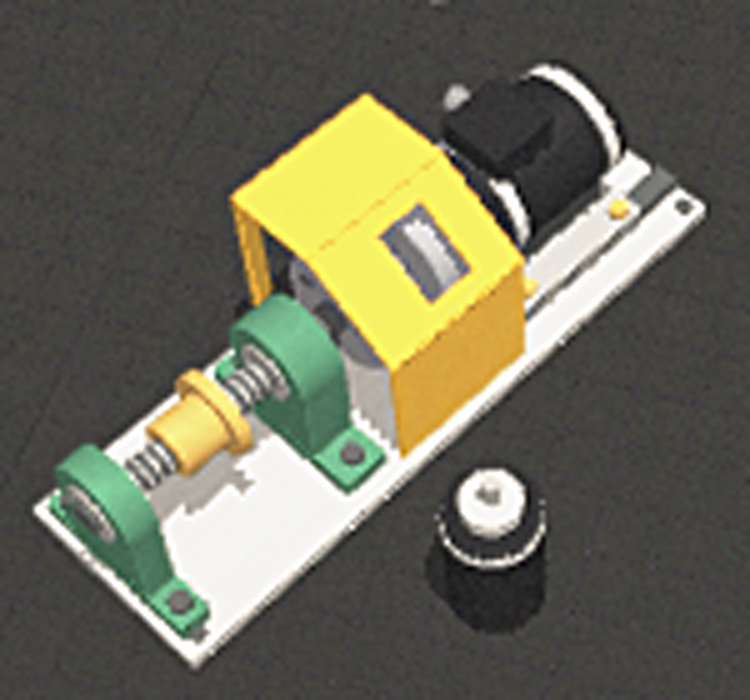

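View pics/z2.png

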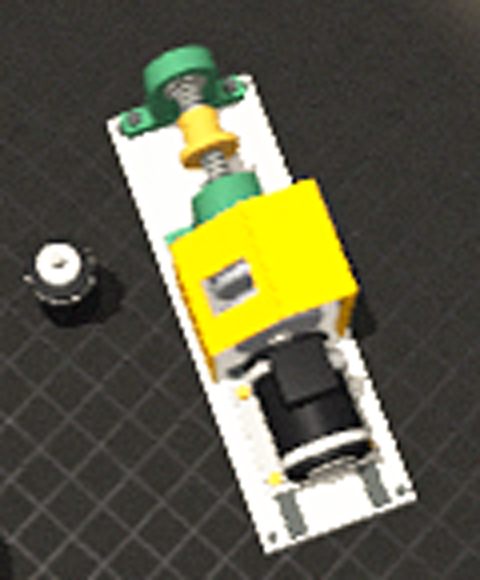

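View pics/z3.png

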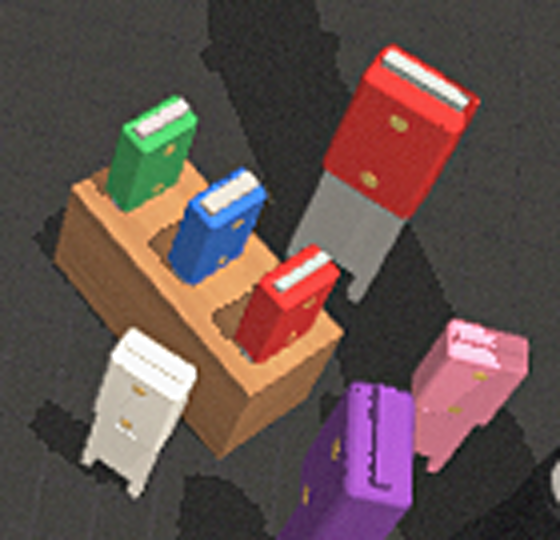

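View pics/z4.png

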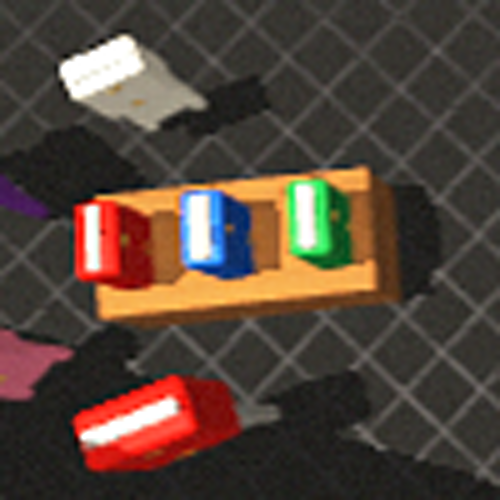

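```bash
cat > h.py <<'E'
import numpy as np, cv2
from scipy.optimize import least_squares
from scipy.spatial.transform import Rotation as R
C={}
C["scene"]=(425.40089420841883,257.407958123349,194.40652656078134,np.array([[-0.86404244,0.50321388,0.01436853,0.42782807],[0.39259124,0.69141518,-0.60647933,-0.15178833],[-0.31512344,-0.51838292,-0.79496942,1.40770094]]))
C["top"]=(370.8996584925279,257.91888925043895,190.59695030395093,np.array([[-0.04447877,-0.99898255,-0.00744994,0.05544021],[-0.97712913,0.04505558,-0.2078188,0.52509366],[0.20794302,-0.00196397,-0.97813897,1.12932109]]))
def proj(c,P):
    f,cx,cy,M=C[c]; q=np.atleast_2d(P)@M[:,:3].T+M[:,3]
    return np.c_[f*q[:,0]/q[:,2]+cx,f*q[:,1]/q[:,2]+cy]
def w(p,P):  # pose x,y,yaw
    P=np.atleast_2d(P).astype(float); c,s=np.cos(p[2]),np.sin(p[2])
    return np.c_[p[0]+c*P[:,0]-s*P[:,1],p[1]+s*P[:,0]+c*P[:,1],P[:,2]]
def zs(p): return 135+np.array(p)[0]/5,155+np.array(p)[1]/5
E
cat > fit.py <<'E'
from h import *
sl=lambda u,y:(-.0287+u*np.cos(.6109),y,.121+u*np.sin(.6109))
A=[((.058,.046,.141),(232,200)),((.058,-.05,.141),(367,95)),((0,.046,.141),(310,250)),((0,-.05,.141),(440,152)),((-.057,.046,.101),(392,367)),((-.057,-.05,.101),(525,265)),
(sl(.023,.008),(380,237)),(sl(.023,-.024),(412,207)),(sl(-.023,-.024),(468,272)),(sl(-.023,.008),(435,302))]
B=[((.058,.046,.141),(315,180)),((.058,-.05,.141),(357,290)),((0,.046,.141),(245,212)),((-.057,.046,.101),(172,243)),
(sl(-.023,.008),(203,283)),(sl(.023,.008),(245,262)),(sl(.023,-.024),(257,290)),(sl(-.023,-.024),(215,312))]
def res(p):
    r=[]
    for P,q in A: r.append(proj("scene",w(p,P))[0]-(135+(q[0]-2)/5,155+(q[1]-2)/5))
    for P,q in B: r.append(proj("top",w(p,P))[0]-(205+(q[0]-1.5)/4,85+(q[1]-1.5)/4))
    return np.array(r)
best=None
for y0 in (-2,-1,0,1,2,3):
    s=least_squares(lambda p:res(p).ravel(),[.6,0,y0],loss="soft_l1")
    if best is None or s.cost<best.cost: best=s
print(best.x,best.cost);print(np.round(res(best.x),1).tolist())
# stand
sc=lambda q:(300+(q[0]-1.5)/4,200+(q[1]-1.5)/4); tp=lambda q:(120+(q[0]-2)/5,180+(q[1]-2)/5)
g=lambda k,x,y:(x,.06*k+y,.173)
# x of stand across; k order along y unknown sign handled by yaw; red k=s
def mk(): 
    a=[((-.037,-.083,.096),sc((73,187))),((.037,-.083,.096),None)]
    return a
# red gauge end k=+1: scene top-of-stand corners
S=[(( .037,.083,.096),(343,332)),((-.037,.083,.096),(222,412)),((-.037,-.083,.096),(73,187))]
T=[((.037,.083,.096),(97,305)),((.037,-.083,.096),(378,290)),((-.037,-.083,.096),(368,168))]
def res2(p):
    r=[]
    for P,q in S: r.append(proj("scene",w(p,P))[0]-sc(q))
    for P,q in T: r.append(proj("top",w(p,P))[0]-tp(q))
    return np.array(r)
for flip in (1,):
  best2=None
  for y0 in (-2,-1,0,1,2,3):
    s=least_squares(lambda p:res2(p).ravel(),[.5,.3,y0],loss="soft_l1")
    if best2 is None or s.cost<best2.cost: best2=s
print(best2.x,best2.cost);print(np.round(res2(best2.x),1).tolist())
# overlays
a=cv2.imread("pics/scene0.png");b=cv2.imread("pics/top0.png")
K=4
def line(im,c,P):
    q=proj(c,P); q=np.round((q+.5)*K).astype(int)
    for i in range(len(q)-1): cv2.line(im,tuple(map(int,q[i])),tuple(map(int,q[i+1])),(255,0,255),1)
for c,im in(("scene",a),("top",b)):
    im=cv2.resize(im,None,fx=K,fy=K,interpolation=cv2.INTER_CUBIC)
    p=best.x
    for L in ([(.058,.046,.141),(.058,-.05,.141),(0,-.05,.141),(-.057,-.05,.101),(-.057,.046,.101),(0,.046,.141),(.058,.046,.141)],[sl(.023,.008),sl(.023,-.024),sl(-.023,-.024),sl(-.023,.008),sl(.023,.008)],
      [(-.065,-.2,0),(.065,-.2,0),(.065,.2,0),(-.065,.2,0),(-.065,-.2,0)]): line(im,c,w(p,L))
    p=best2.x
    line(im,c,w(p,[(.037,.083,.096),(-.037,.083,.096),(-.037,-.083,.096),(.037,-.083,.096),(.037,.083,.096)]))
    for k in(-1,0,1): 
      for z in (.096,.171): line(im,c,w(p,[(sx*.022,.06*k+sy*.012,z) for sx,sy in((1,1),(1,-1),(-1,-1),(-1,1),(1,1))]))
      line(im,c,w(p,[(sx*.02,.06*k+sy*.003,.176) for sx,sy in((1,1),(1,-1),(-1,-1),(-1,1),(1,1))]))
    if c=="scene": o=[("a",im[155*K:295*K,135*K:285*K]),("b",im[205*K:320*K,300*K:400*K])]
    else: o=[("c",im[85*K:230*K,205*K:325*K]),("d",im[200*K:255*K,125*K:210*K])]
    for n,i in o: cv2.imwrite(f"pics/ov_{n}.png",i)
E
python3 fit.py
```

```text
[ 0.63537445 -0.01084963  5.00783054] 11.354609288986552
[[-0.1, -0.4], [0.0, 0.1], [-0.6, 2.1], [0.5, 0.2], [-0.4, 0.2], [-0.7, -1.5], [-0.8, -0.3], [1.8, -1.5], [1.1, -0.6], [-1.0, 0.7], [-0.5, -0.0], [0.0, 0.8], [-0.9, -2.0], [0.2, 0.5], [-0.8, -0.3], [0.3, -1.6], [0.8, 0.9], [-0.3, 1.8]]
[0.41816378 0.31305628 0.85018894] 131.80970196322122
[[-1.3, 1.7], [29.4, -45.4], [-0.3, -0.8], [-0.1, 0.4], [-19.8, -39.0], [0.4, 0.3]]
```

```bash
sed -i 's/^S=.*/S=[((-.037,.083,.096),(343,332)),((.037,.083,.096),(222,412)),((.037,-.083,.096),(73,187))]/; s/^T=.*/T=[((-.037,.083,.096),(97,305)),((-.037,-.083,.096),(378,290)),((.037,-.083,.096),(368,168))]/' fit.py; python3 fit.py
```

```text
[ 0.63537445 -0.01084963  5.00783054] 11.354609288986552
[[-0.1, -0.4], [0.0, 0.1], [-0.6, 2.1], [0.5, 0.2], [-0.4, 0.2], [-0.7, -1.5], [-0.8, -0.3], [1.8, -1.5], [1.1, -0.6], [-1.0, 0.7], [-0.5, -0.0], [0.0, 0.8], [-0.9, -2.0], [0.2, 0.5], [-0.8, -0.3], [0.3, -1.6], [0.8, 0.9], [-0.3, 1.8]]
[0.41909785 0.31345254 0.0158121 ] 8.48613185485206
[[-1.4, 1.9], [4.5, -3.0], [-0.6, -0.4], [-0.2, 0.2], [-1.2, -0.1], [0.2, -0.1]]
```

View pics/ov_a.png

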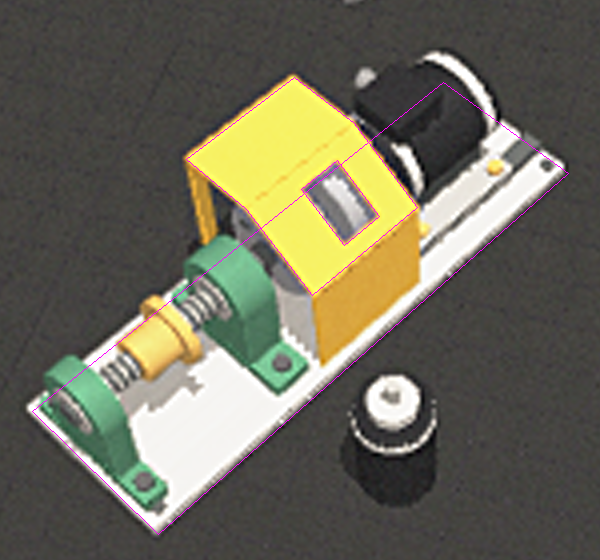

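View pics/ov_c.png

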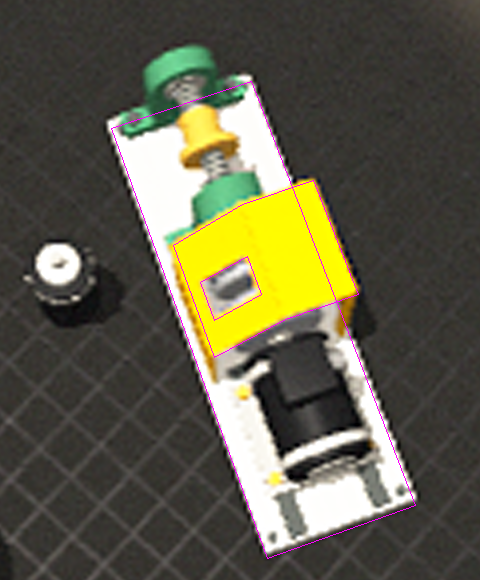

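```bash
python3 - <<'E'
import cv2
for n in "bd":
    i=cv2.imread(f"pics/ov_{n}.png"); cv2.imwrite(f"pics/ov_{n}.png",cv2.resize(i,None,fx=1.3,fy=1.3))
E
```

```text
(no output)
```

View pics/ov_b.png

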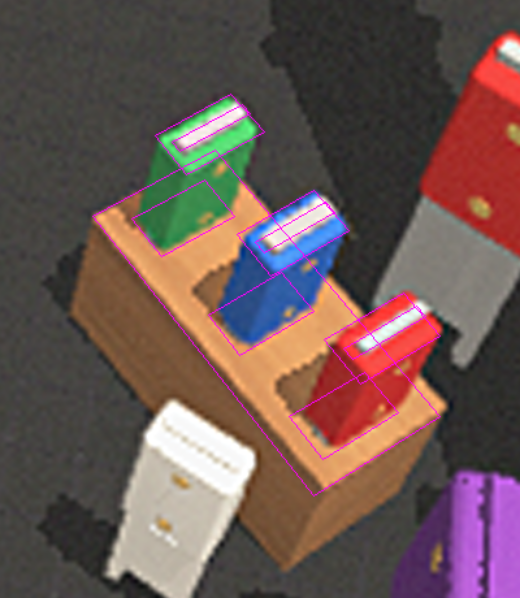

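View pics/ov_d.png

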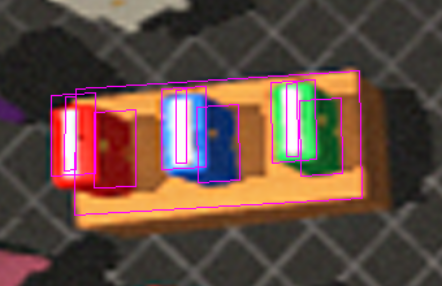

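The rig fit matches well: the overlaid slot and base agree to about 1 px. The stand fit is rougher, and the red gauge sits slightly off it, so I'll fit the gauge directly.

```bash
python3 - <<'E'
import cv2
a=cv2.imread("pics/scene0.png");b=cv2.imread("pics/top0.png")
i=cv2.resize(a[255:300,340:400],None,fx=12,fy=12,interpolation=cv2.INTER_CUBIC);cv2.imwrite("pics/r1.png",i)
i=cv2.resize(b[215:245,128:170],None,fx=16,fy=16,interpolation=cv2.INTER_CUBIC);cv2.imwrite("pics/r2.png",i)
E
```

```text
(no output)
```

View pics/r1.png

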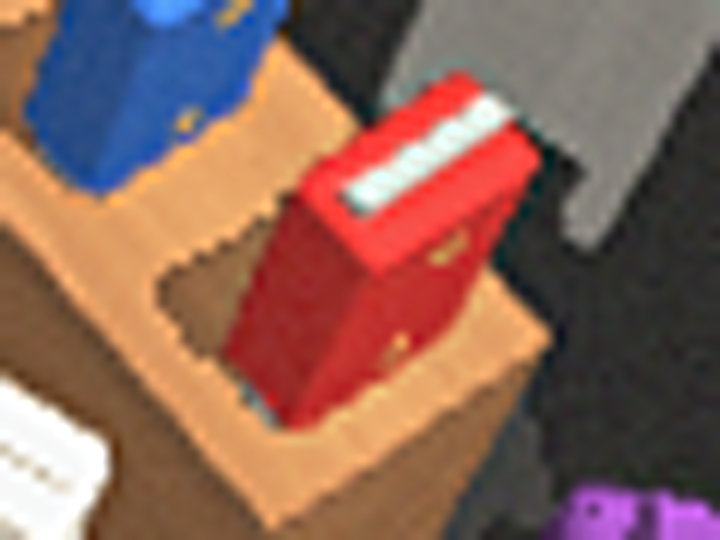

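View pics/r2.png

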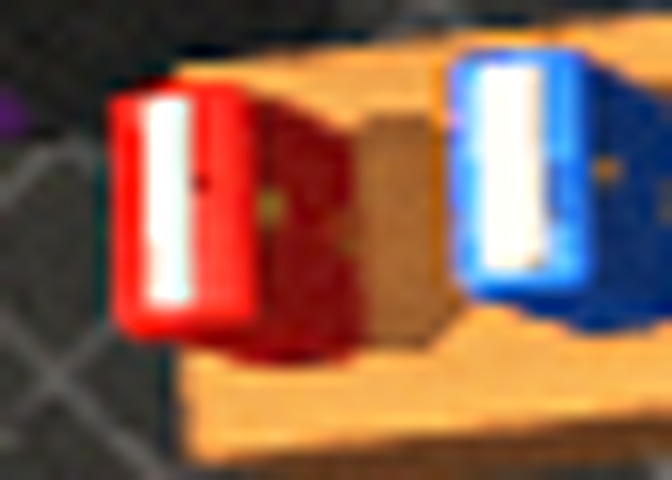

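```bash
cat > fitg.py <<'E'
from h import *
X,Y=.022,.012
sc=lambda q:(340+(q[0]-5.5)/12,255+(q[1]-5.5)/12); tp=lambda q:(128+(q[0]-7.5)/16,215+(q[1]-7.5)/16)
S=[((-X,-Y,.145),(465,72)),((X,-Y,.145),(300,185)),((X,Y,.145),(378,272)),((-X,Y,.145),(540,160)),((X,-Y,.07),(228,358)),((X,Y,.07),(290,430))]
T=[((X,Y,.145),(110,90)),((X,-Y,.145),(245,82)),((-X,-Y,.145),(258,325)),((-X,Y,.145),(122,340))]
def W(p,P):
    return (R.from_euler("xyz",[p[3],p[4],p[2]]).apply(np.array(P)))+[p[0],p[1],.026]
def res(p):
    r=[proj("scene",W(p,P))[0]-sc(q) for P,q in S]+[proj("top",W(p,P))[0]-tp(q) for P,q in T]
    return np.array(r)
for t in (0,1):
    f=lambda p:np.r_[res(np.r_[p[:3],t*p[3:]]).ravel(),.5*p[3:]/.03]
    s=least_squares(f,[.419,.373,0,0,0],loss="soft_l1")
    print(s.x,s.cost); print(np.round(res(np.r_[s.x[:3],t*s.x[3:]]),1).tolist())
# stand corners
S2=[((-.037,.083,.096),sc((552,335))),((.037,.083,.096),sc((272,527))),((.037,-.083,.096),(300+(73-1.5)/4,200+(187-1.5)/4))]
T2=[((-.037,.083,.096),tp((190,460))),((.037,.083,.096),tp((180,65))),((-.037,-.083,.096),(120+376/5,180+288/5)),((.037,-.083,.096),(120+366/5,180+166/5))]
f=lambda p:np.array([proj("scene",w(p,P))[0]-q for P,q in S2]+[proj("top",w(p,P))[0]-q for P,q in T2])
s=least_squares(lambda p:f(p).ravel(),[.42,.313,0],loss="soft_l1");print(s.x,s.cost,np.round(f(s.x),1).tolist())
print(w(s.x,[0,.06,.1]))
E
python3 fitg.py
```

```text
[0.41220548 0.37315304 0.06420701 0.         0.        ] 4.247185526368622
[[0.0, -1.2], [-0.7, -1.0], [0.3, -0.0], [1.3, -0.6], [-1.4, -0.6], [0.3, 1.3], [-0.4, -0.1], [-0.4, -0.5], [-0.5, -0.2], [-0.5, -0.3]]
[0.41059382 0.37359074 0.06171169 0.00406393 0.01158623] 4.18270895288031
[[0.0, -1.3], [-0.8, -0.9], [0.2, 0.0], [1.3, -0.6], [-1.1, -0.6], [0.6, 1.2], [-0.3, -0.1], [-0.3, -0.5], [-0.5, -0.3], [-0.6, -0.3]]
[0.41540248 0.31272475 0.05587756] 0.2018653776704027 [[0.1, -0.1], [0.0, -0.0], [-0.2, -0.2], [0.1, -0.1], [-0.1, 0.2], [-0.5, -0.1], [-0.0, 0.1]]
[[0.41205157 0.3726311  0.1       ]]
```

```bash
python3 - <<'E'
from h import *
from bench import r,status
print([a for a in dir(r) if a[0]!='_'])
def tri(a,b):
    A=[]
    for c,u in(("scene",a),("top",b)):
        f,cx,cy,M=C[c]; P=np.diag([f,f,1])@M; P[0]+=cx*M[2];P[1]+=cy*M[2]
        A+=[u[0]*P[2]-P[0],u[1]*P[2]-P[1]]
    v=np.linalg.svd(np.array(A))[2][-1]; return np.round(v[:3]/v[3],3)
print("bigred top",tri((300+425/4,200+80/4),(120+130/5,180+420/5)))
print("purple top",tri((389,307),(95,206)),"pink",tri((422,290),(115,252)),"white",tri((338,290),(120+103/5,180+65/5)))
print("spare",tri((135+487/5,155+490/5),(205+60/4,85+262/4)))
s=status.get_state();print(R.from_quat(s["ee_rot"]).as_matrix().round(3))
# motor end estimate: rig pose -> y of ring
p=[.63537,-.01085,5.0078]
print(proj("scene",w(p,[[0,-.112-.0,.08],[0,-.15,.08]])),proj("top",w(p,[[0,-.112,.08],[0,-.15,.08]])))
E
```

```text
['PlanningError', 'tcp_to_grasp']
bigred top [0.307 0.332 0.233]
purple top [0.471 0.471 0.227] pink [0.343 0.456 0.14 ] white [0.512 0.372 0.164]
spare [0.652 0.145 0.099]
[[-0.001 -0.895  0.446]
 [-0.002  0.446  0.895]
 [-1.    -0.    -0.002]]
[[239.93490415 186.26189949]
 [249.21275754 178.71661994]] [[281.80296253 187.52032784]
 [286.03274992 198.76236591]]
```

```bash
cat >> h.py <<'E'
def tgt(tilt_dir,):
    pass
def inc(pt,Rt,verbose=True):
    from bench import status
    s=status.get_state(); R0=R.from_quat(s["ee_rot"]); 
    d=R0.inv().apply(np.array(pt)-s["tool_pos"]); rv=np.degrees((R0.inv()*R.from_matrix(Rt)).as_rotvec())
    print("t",round(s["clock"],2),"pos",s["tool_pos"].round(4),"F",s["wrist_force"].round(1),"w",round(s["grip_width"],4))
    print("INC",d.round(4),rv.round(2),"rows",np.linalg.norm(d)/.0417,np.linalg.norm(rv)/7.16)
def mat(xd,zd):
    x=np.array(xd,float);x/=np.linalg.norm(x);z=np.array(zd,float);z-=x*(z@x);z/=np.linalg.norm(z)
    return np.c_[x,np.cross(z,x),z]
GS=mat([0,0,-1],[-np.sin(.058),np.cos(.058),0])
E
python3 -c "
from h import *
inc([.4122,.3728,.30],GS)
inc([.4122,.3728,.13],GS)"
```

```text
t 0.1 pos [0.3005 0.6038 0.2304] F [-0.2 -0.4 -0.1] w 0.0852
INC [-0.0693 -0.2029 -0.1572] [-2.978e+01 -9.000e-02 -2.000e-02] rows 6.375670108887143 4.159335070301707
t 0.1 pos [0.3005 0.6038 0.2304] F [-0.2 -0.4 -0.1] w 0.0852
INC [ 0.1007 -0.2029 -0.1569] [-2.978e+01 -9.000e-02 -2.000e-02] rows 6.608003721441399 4.159335070301707
```

Call:
move_arm --increments "-0.07 0 0 0 0 0; -0.07 0 0 0 0 0; -0.07 -0.203 -0.157 -29.8 0 0; -0.07 -0.203 -0.157 -29.8 0 0; -0.07 -0.203 -0.157 -29.8 0 0; -0.07 -0.203 -0.157 -29.8 0 0; -0.07 -0.203 -0.157 -29.8 0 0; -0.07 -0.203 -0.157 -29.8 0 0; -0.07 -0.203 -0.157 -29.8 0 0; -0.07 -0.203 -0.157 -29.8 0 0" --hand 0.45

```text
clock: 0.93
tool_pos: [0.4148, 0.3693, 0.3013]
ee_rot: [0.513, -0.487, -0.512, -0.487]
wrist_force: [-0.6, 0.8, 0.1]
grip_width: 0.0469
```

```bash
python3 -c "
from h import *
from bench import optics,status
for n in ('scene','top'):
    d=optics.get_image(n); cv2.imwrite(f'pics/{n}1.png',d['img'][:,:,::-1])
a=cv2.imread('pics/scene1.png')[90:340,250:450];b=cv2.imread('pics/top1.png')[150:300,60:260]
cv2.imwrite('pics/m1.png',cv2.resize(a,None,fx=2.4,fy=2.4));cv2.imwrite('pics/m2.png',cv2.resize(b,None,fx=3.5,fy=3.5))
print(status.get_state()['joints'].round(3))
inc([.4122,.3728,.13],GS)"
```

```text
[-0.861  0.221  0.015  1.758 -0.004  1.163  0.784]
t 1.03 pos [0.4121 0.3738 0.3012] F [ 0.1  0.3 -0.7] w 0.0472
INC [ 1.712e-01 -1.000e-04 -1.000e-03] [ 0.01  0.02 -0.03] rows 4.105144778683341 0.005440476831640106
```

View pics/m1.png

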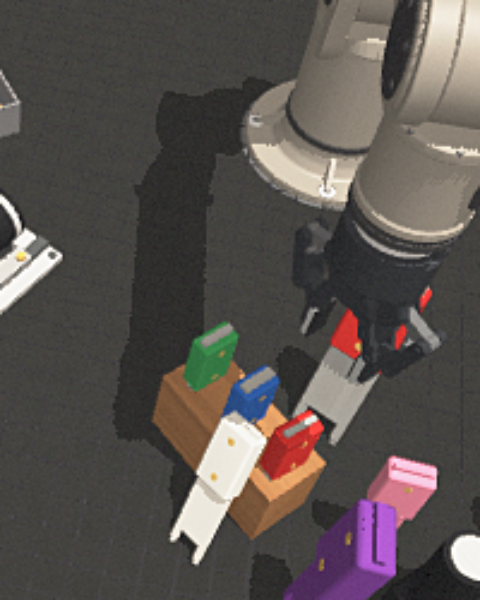

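View pics/m2.png

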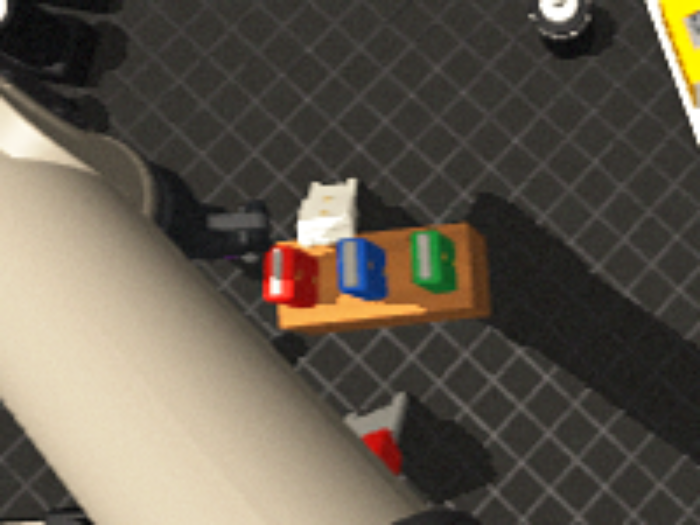

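View pics/scene1.png

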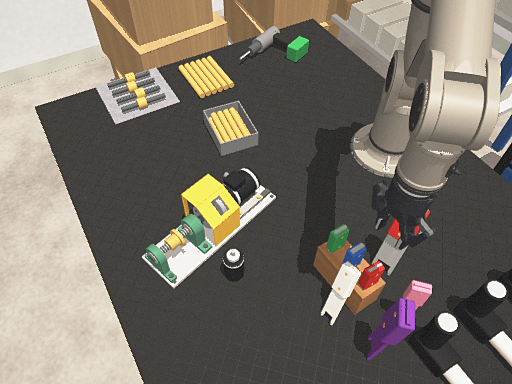

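View pics/top1.png

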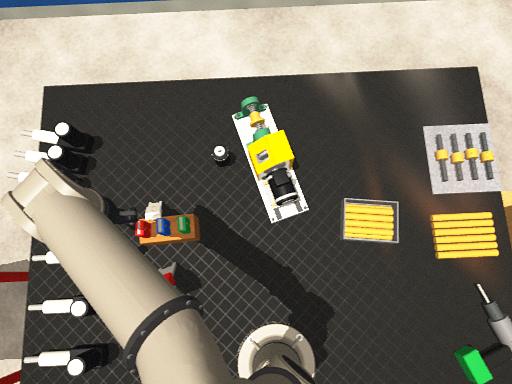

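```bash
python3 -c "
from h import *
from bench import optics,status
d=optics.get_image('scene'); cv2.imwrite('pics/scene2.png',d['img'][:,:,::-1])
a=cv2.imread('pics/scene2.png')[190:340,300:450]
cv2.imwrite('pics/m3.png',cv2.resize(a,None,fx=4,fy=4,interpolation=cv2.INTER_CUBIC))
"
```

```text
(no output)
```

View pics/m3.png

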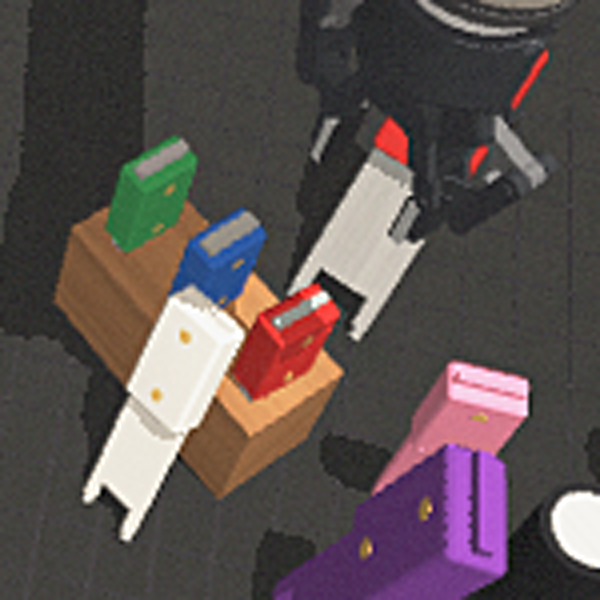

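The tall look-alikes were standing on their prongs and are toppling by themselves. The white one now leans on the stand. I'll let them settle briefly and look again.

Call:
move_arm --increments "0 0 0 0 0 0; 0 0 0 0 0 0; 0 0 0 0 0 0; 0 0 0 0 0 0; 0 0 0 0 0 0; 0 0 0 0 0 0"

```text
clock: 1.58
tool_pos: [0.4124, 0.3735, 0.3013]
ee_rot: [-0.514, 0.485, 0.514, 0.485]
wrist_force: [0.3, 0.1, 0.4]
grip_width: 0.0468
```

```bash
python3 -c "
from h import *
from bench import optics,status
for n in ('scene','top'):
    d=optics.get_image(n); cv2.imwrite(f'pics/{n}3.png',d['img'][:,:,::-1])
a=cv2.imread('pics/scene3.png')[190:340,300:450]
cv2.imwrite('pics/m4.png',cv2.resize(a,None,fx=4,fy=4,interpolation=cv2.INTER_CUBIC))
b=cv2.imread('pics/top3.png')[185:285,90:220]
cv2.imwrite('pics/m5.png',cv2.resize(b,None,fx=6,fy=6,interpolation=cv2.INTER_CUBIC))
"
```

```text
(no output)
```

View pics/m4.png

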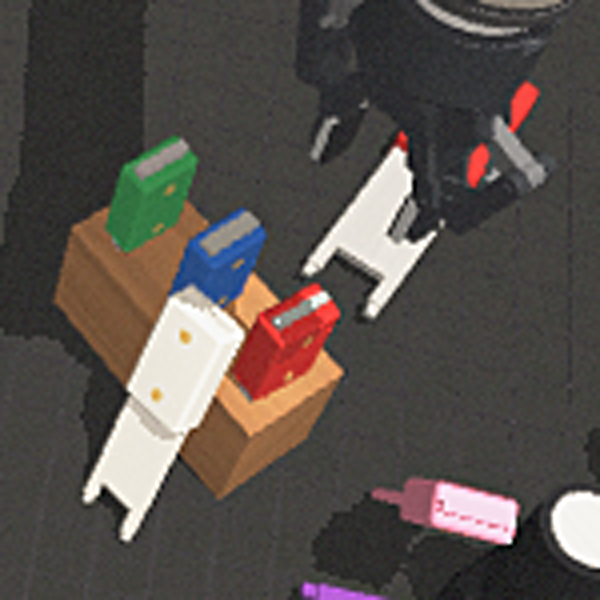

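View pics/m5.png

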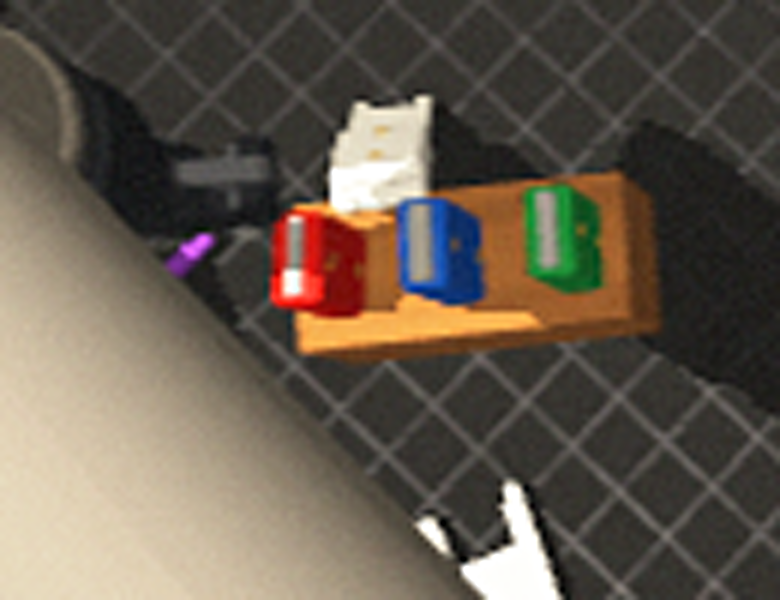

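```bash
cat >> h.py <<'E'
def tri(a,b):
    A=[]
    for c,u in(("scene",a),("top",b)):
        f,cx,cy,M=C[c]; P=np.diag([f,f,1])@M; P[0]+=cx*M[2];P[1]+=cy*M[2]
        A+=[u[0]*P[2]-P[0],u[1]*P[2]-P[1]]
    v=np.linalg.svd(np.array(A))[2][-1]; X=v[:3]/v[3]
    return X.round(3),(proj("scene",X)[0]-a).round(1),(proj("top",X)[0]-b).round(1)
E
python3 -c "
from h import *
print(tri((344,262.5),(161.7,217)));print(tri((360,270),(145.5,218)))"
```

```text
(array([0.445, 0.316, 0.135]), array([0.6, 0.1]), array([ 0.5, -0.5]))
(array([0.439, 0.357, 0.161]), array([-0.1, -0. ]), array([-0.,  0.]))
```

Call:
move_arm --increments "0.04 0 -0.0007 0 0 0; 0.08 0 -0.0007 0 0 0; 0.11 0 -0.0007 0 0 0; 0.13 0 -0.0007 0 0 0; 0.145 0 -0.0007 0 0 0; 0.16 0 -0.0007 0 0 0; 0.174 0 -0.0007 0 0 0; 0.174 0 -0.0007 0 0 0; 0.174 0 -0.0007 0 0 0"

```text
clock: 2.43
tool_pos: [0.4125, 0.3725, 0.1272]
ee_rot: [-0.514, 0.486, 0.514, 0.485]
wrist_force: [-0.8, -0.8, 0.2]
grip_width: 0.047
```

```bash
python3 -c "
from h import *
from bench import optics,status
inc([.4122,.3728,.127],GS)
for n in ('scene','top'):
    d=optics.get_image(n); cv2.imwrite(f'pics/{n}4.png',d['img'][:,:,::-1])
a=cv2.imread('pics/scene4.png')[190:340,300:450]
cv2.imwrite('pics/m6.png',cv2.resize(a,None,fx=4,fy=4,interpolation=cv2.INTER_CUBIC))
"
```

```text
t 2.43 pos [0.4125 0.3725 0.1272] F [-0.8 -0.8  0.2] w 0.047
INC [0.0002 0.0003 0.0003] [ 0.01 -0.04 -0.04] rows 0.011061096559505709 0.007902918863618229
```

View pics/m6.png

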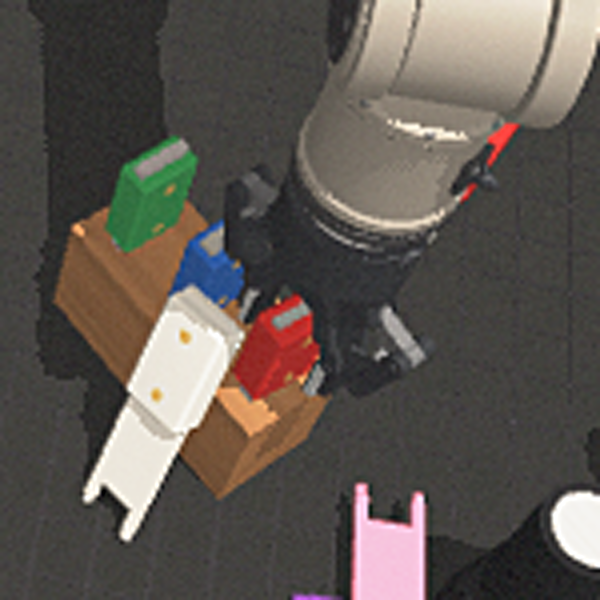

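The fingers straddle the red grip, with blue and white clear. Closing now.

Call:
move_arm --increments "0 0 0 0 0 0; 0 0 0 0 0 0; 0 0 0 0 0 0; 0 0 0 0 0 0; 0 0 0 0 0 0; 0 0 0 0 0 0" --hand 1 --newtons 50

```text
clock: 3.03
tool_pos: [0.4131, 0.3726, 0.1281]
ee_rot: [0.514, -0.485, -0.514, -0.486]
wrist_force: [-0.1, -2.3, 6.7]
grip_width: 0.0233
```

Call:
move_arm --increments "-0.02 0 0 0 0 0; -0.045 0 0 0 0 0; -0.07 0 0 0 0 0; -0.1 0 0 0 0 0; -0.13 0 0 0 0 0; -0.165 0 0 0 0 0; -0.2 0 0 0 0 0; -0.2 0 0 0 0 0; -0.2 0 0 0 0 0"

```text
clock: 3.78
tool_pos: [0.413, 0.3734, 0.3291]
ee_rot: [-0.514, 0.484, 0.515, 0.487]
wrist_force: [0.4, -0.2, -3.7]
grip_width: 0.0238
```

```bash
python3 -c "
from h import *
from bench import optics,status
for n in ('scene','top'):
    d=optics.get_image(n); cv2.imwrite(f'pics/{n}5.png',d['img'][:,:,::-1])
a=cv2.imread('pics/scene5.png')[150:340,250:450]
cv2.imwrite('pics/m7.png',cv2.resize(a,None,fx=3,fy=3,interpolation=cv2.INTER_CUBIC))
"
```

View pics/m7.png

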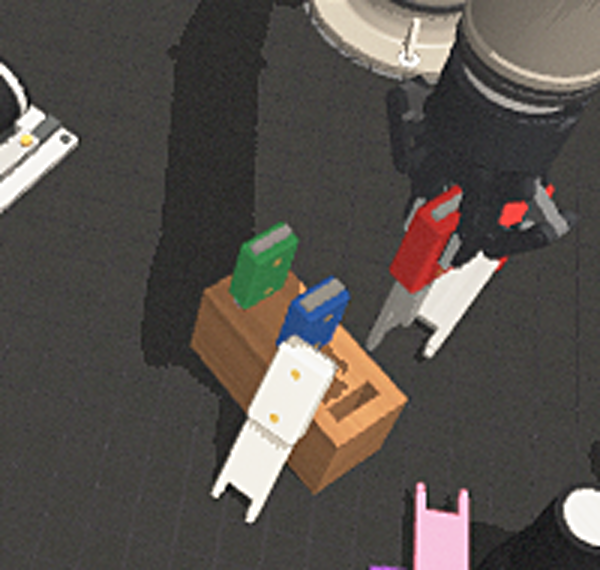

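```bash
python3 -c "
from h import *
p=[.63537,-.01085,5.0078]
a=cv2.imread('pics/scene0.png')[185:225,200:250]
cv2.imwrite('pics/s1.png',cv2.resize(a,None,fx=14,fy=14,interpolation=cv2.INTER_CUBIC))
b=cv2.imread('pics/top0.png')[140:170,245:285]
cv2.imwrite('pics/s2.png',cv2.resize(b,None,fx=16,fy=16,interpolation=cv2.INTER_CUBIC))
# visible points: on coupling rim radius 37.5 in direction n, at y 0,-9,-12,-15
for c,o,k in(('scene',(200,185),14),('top',(245,140),16)):
  for ang in (20,35,50):
    t=np.radians(ang)
    q=proj(c,w(p,[(-.0375*np.sin(t),y,.08+.0375*np.cos(t)) for y in(0,-.009,-.012,-.015)]))
    print(c,ang,((q-o+.5)*k).round(0).tolist())
"
```

```text
scene 20 [[194.0, 284.0], [229.0, 256.0], [240.0, 247.0], [252.0, 237.0]]
scene 35 [[228.0, 324.0], [262.0, 296.0], [274.0, 287.0], [285.0, 277.0]]
scene 50 [[257.0, 366.0], [291.0, 338.0], [303.0, 328.0], [314.0, 319.0]]
top 20 [[344.0, 218.0], [360.0, 260.0], [365.0, 274.0], [371.0, 288.0]]
top 35 [[302.0, 239.0], [317.0, 281.0], [323.0, 295.0], [328.0, 309.0]]
top 50 [[267.0, 262.0], [282.0, 303.0], [287.0, 317.0], [293.0, 331.0]]
```

View pics/s1.png

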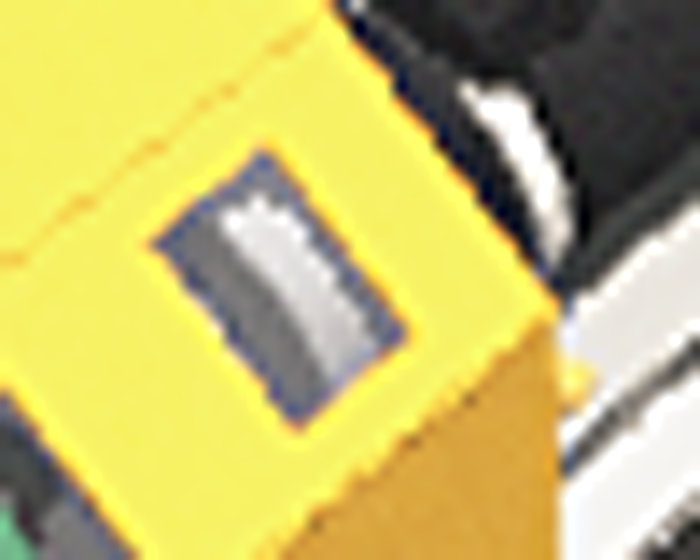

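View pics/s2.png

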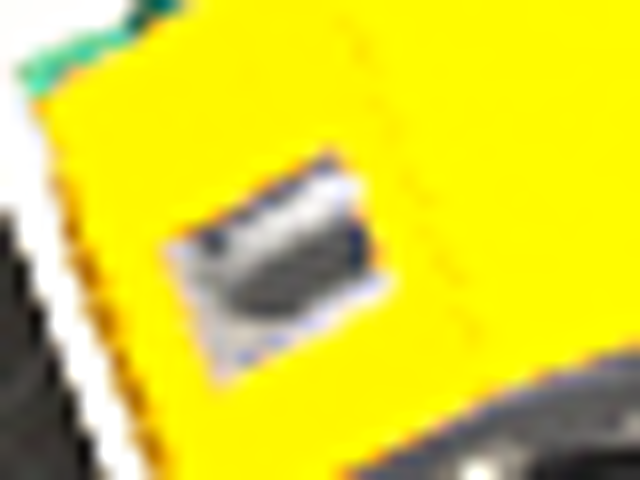

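```bash
cat >> h.py <<'E'
RIG=np.array([.63537,-.01085,5.0078])
RR=R.from_euler("z",RIG[2])
def ins(d,y=-.0053,th=35.,zt=.102,dx=0.0):
    t=np.radians(th); n=np.array([-np.sin(t),0,np.cos(t)]); u=np.array([np.cos(t),0,np.sin(t)])
    P=np.array([0,y,.08])+n*(d+zt)+u*dx
    return RR.apply(P)+[RIG[0],RIG[1],0], mat(RR.apply(-n),RR.apply([0,1,0]))
E
python3 -c "
from h import *
P,M=ins(.12); print(P,M.round(3).tolist()); inc(P,M)"
```

```text
[0.59322845 0.10942518 0.26185175] [[0.167, -0.238, 0.957], [-0.549, 0.784, 0.291], [-0.819, -0.574, -0.0]]
t 3.88 pos [0.4118 0.372  0.3258] F [ 0.8 -0.2 -2.8] w 0.0238
INC [ 0.0641 -0.1659 -0.2727] [ 73.93  23.15 -29.62] rows 7.80623367525868 11.584188350328253
```

Call:
move_arm --increments "0 -0.04 -0.065 18 6 -7; 0 -0.08 -0.13 36 11 -14; 0 -0.12 -0.2 55 17 -22; 0 -0.166 -0.273 73.9 23.2 -29.6; 0 -0.166 -0.273 73.9 23.2 -29.6; 0 -0.166 -0.273 73.9 23.2 -29.6; 0 -0.166 -0.273 73.9 23.2 -29.6; 0 -0.166 -0.273 73.9 23.2 -29.6; 0 -0.166 -0.273 73.9 23.2 -29.6; 0 -0.166 -0.273 73.9 23.2 -29.6"

```text
clock: 4.72
tool_pos: [0.5937, 0.1066, 0.3254]
ee_rot: [-0.348, 0.635, -0.026, 0.689]
wrist_force: [0.7, 1.2, -2.5]
grip_width: 0.0236
```

```bash
python3 -c "
from h import *
from bench import status
P,M=ins(.12); inc(P,M); print(status.get_state()['joints'].round(2))"
```

```text
t 4.72 pos [0.5937 0.1066 0.3254] F [ 0.7  1.2 -2.5] w 0.0236
INC [0.0531 0.0349 0.004 ] [ 9.6   2.84 -3.91] rows 1.5263654658889454 1.5007888339491027
[-0.84  0.31  0.35  1.72  0.46  1.23 -0.2 ]
```

Call:
move_arm --increments "0 0 0 0 0 0; 0 0 0 0 0 0"

```text
clock: 4.88
tool_pos: [0.5932, 0.1109, 0.3248]
ee_rot: [-0.352, 0.635, -0.019, 0.688]
wrist_force: [0.4, 0.3, -1.2]
grip_width: 0.0236
```

```bash
python3 -c "
from h import *
P,M=ins(.12); inc(P,M)"
```

```text
t 4.88 pos [0.5932 0.1109 0.3248] F [ 0.4  0.3 -1.2] w 0.0236
INC [0.0548 0.0309 0.0027] [10.48  3.12 -4.13] rows 1.5109472244711042 1.6319251558117756
```

Call:
move_arm --increments "0.0548 0.0309 0.0027 10.5 3.1 -4.1; 0.0548 0.0309 0.0027 10.5 3.1 -4.1; 0.0548 0.0309 0.0027 10.5 3.1 -4.1; 0.0548 0.0309 0.0027 10.5 3.1 -4.1"

```text
clock: 5.22
tool_pos: [0.5939, 0.1081, 0.2635]
ee_rot: [-0.309, 0.636, -0.111, 0.699]
wrist_force: [-0.8, 0.3, -0.3]
grip_width: 0.0232
```

```bash
cat > look.py <<'E'
from h import *
from bench import optics,status
import sys
n=sys.argv[1]
P,M=ins(.12); inc(P,M)
s=status.get_state(); Rt=R.from_quat(s["ee_rot"]).as_matrix(); T=s["tool_pos"]
# gauge model in hand: origin = T + xt*zt ; gauge z=-xt, gauge y = zt
zt=.102
def G(P): P=np.atleast_2d(P); return T+np.outer(zt-P[:,2],Rt[:,0])+np.outer(P[:,0],Rt[:,1])+np.outer(P[:,1],Rt[:,2])
K=6
for c,(x0,x1,y0,y1) in (("scene",(190,300,130,225)),("top",(210,310,100,195))):
    d=optics.get_image(c)["img"][:,:,::-1]; cv2.imwrite(f"pics/{c}_{n}.png",d)
    im=cv2.resize(d[y0:y1,x0:x1],None,fx=K,fy=K,interpolation=cv2.INTER_CUBIC); raw=im.copy()
    def ln(P,col):
        q=((proj(c,P)-[x0,y0]+.5)*K).round().astype(int)
        for i in range(len(q)-1): cv2.line(im,tuple(map(int,q[i])),tuple(map(int,q[i+1])),col,1)
    for y in(.003,-.003): ln(G([(.02,y,.07),(.02,y,-.022),(.013,y,-.022),(.013,y,0),(-.013,y,0),(-.013,y,-.022),(-.02,y,-.022),(-.02,y,.07)]),(255,0,255))
    for z in(.07,.145): ln(G([(.022,.012,z),(.022,-.012,z),(-.022,-.012,z),(-.022,.012,z),(.022,.012,z)]),(255,0,255))
    sl=lambda u,y:(-.0287+u*np.cos(.6109),y,.121+u*np.sin(.6109))
    ln(w(RIG,[sl(.023,.008),sl(.023,-.024),sl(-.023,-.024),sl(-.023,.008),sl(.023,.008)]),(0,128,0))
    cv2.imwrite(f"pics/{c}_{n}_ov.png",im); cv2.imwrite(f"pics/{c}_{n}_raw.png",raw)
E
python3 look.py A
```

```text
t 5.22 pos [0.5939 0.1081 0.2635] F [-0.8  0.3 -0.3] w 0.0232
INC [ 0.0005  0.0021 -0.0003] [-0.08  0.01 -0.02] rows 0.05189681162609198 0.01202762826489022
```

View pics/scene_A_ov.png

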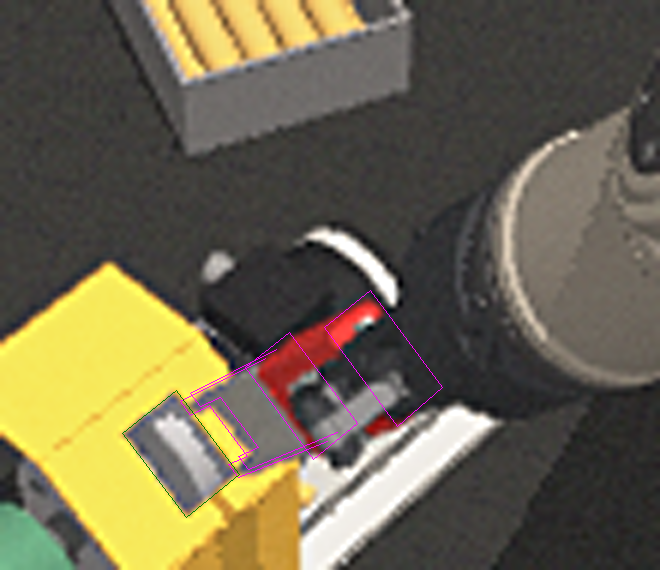

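View pics/top_A_ov.png

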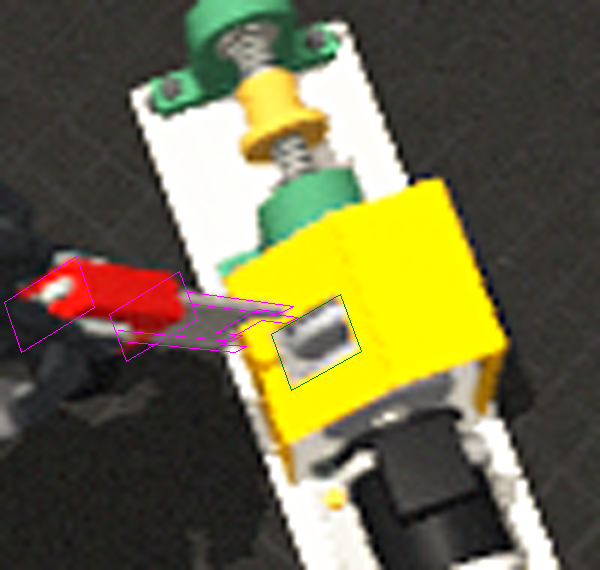

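```bash
cat > zoom.py <<'E'
from h import *
from bench import status
import sys
n=sys.argv[1]
s=status.get_state(); Rt=R.from_quat(s["ee_rot"]).as_matrix(); T=s["tool_pos"]; zt=.102
def G(P): P=np.atleast_2d(P); return T+np.outer(zt-P[:,2],Rt[:,0])+np.outer(P[:,0],Rt[:,1])+np.outer(P[:,1],Rt[:,2])
K=16
outs=[]
for c,(x0,x1,y0,y1) in (("scene",(205,250,180,215)),("top",(225,272,140,168))):
    d=cv2.imread(f"pics/{c}_{n}.png"); im=cv2.resize(d[y0:y1,x0:x1],None,fx=K,fy=K,interpolation=cv2.INTER_CUBIC)
    def ln(P,col):
        q=((proj(c,P)-[x0,y0]+.5)*K).round().astype(int)
        for i in range(len(q)-1): cv2.line(im,tuple(map(int,q[i])),tuple(map(int,q[i+1])),col,1)
    for y in(.003,-.003): ln(G([(.02,y,.07),(.02,y,-.022),(.013,y,-.022),(.013,y,0),(-.013,y,0),(-.013,y,-.022),(-.02,y,-.022),(-.02,y,.07)]),(255,0,255))
    sl=lambda u,y:(-.0287+u*np.cos(.6109),y,.121+u*np.sin(.6109))
    ln(w(RIG,[sl(.023,.008),sl(.023,-.024),sl(-.023,-.024),sl(-.023,.008),sl(.023,.008)]),(0,128,0))
    cv2.imwrite(f"pics/{c}_{n}_zm.png",im)
E
python3 zoom.py A
```

```text
(no output)
```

View pics/scene_A_zm.png

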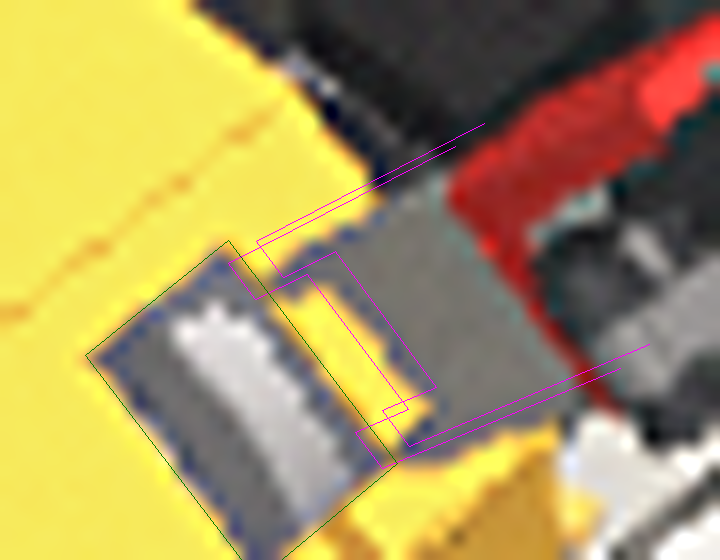

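View pics/top_A_zm.png

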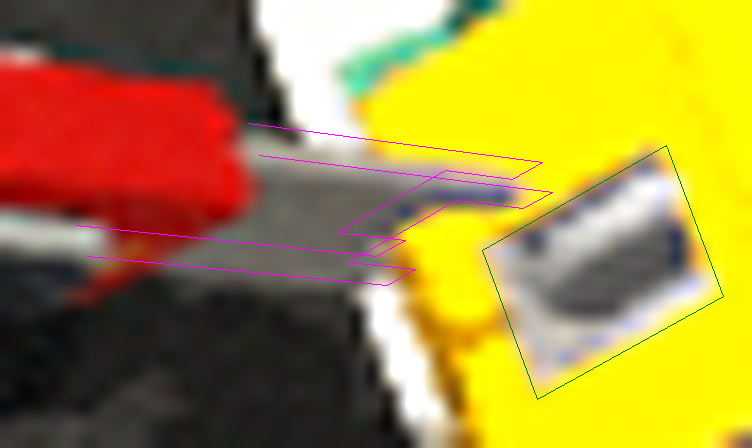

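```bash
cat > fith.py <<'E'
from h import *
from bench import status
s=status.get_state(); Rt=R.from_quat(s["ee_rot"]).as_matrix(); T=s["tool_pos"]; zt=.102
print(T.round(4))
def G(P,o=(0,0,0)): P=np.atleast_2d(P); return T+np.outer(zt-P[:,2]+o[2],Rt[:,0])+np.outer(P[:,0]+o[0],Rt[:,1])+np.outer(P[:,1]+o[1],Rt[:,2])
K=16
def pz(c,P,o0): return ((proj(c,P)-o0+.5)*K).round(0).tolist()
for nm,P in (("grip bot y+",[(.022,.012,.07),(-.022,.012,.07)]),("grip bot y-",[(.022,-.012,.07),(-.022,-.012,.07)]),("blade z70 y+",[(.02,.003,.07),(-.02,.003,.07)])):
    print(nm,"scene",pz("scene",G(P),(205,180)),"top",pz("top",G(P),(225,140)))
E
python3 fith.py; python3 - <<'E'
import cv2
a=cv2.imread("pics/scene_A.png")[175:215,205:265];cv2.imwrite("pics/zA.png",cv2.resize(a,None,fx=13,fy=13,interpolation=cv2.INTER_NEAREST))
a=cv2.imread("pics/top_A.png")[135:175,205:270];cv2.imwrite("pics/zB.png",cv2.resize(a,None,fx=12,fy=12,interpolation=cv2.INTER_NEAREST))
E
```

```text
[0.5954 0.1078 0.2661]
grip bot y+ scene [[584.0, 416.0], [402.0, 170.0]] top [[51.0, 183.0], [240.0, 70.0]]
grip bot y- scene [[700.0, 319.0], [520.0, 76.0]] top [[95.0, 308.0], [285.0, 198.0]]
blade z70 y+ scene [[620.0, 368.0], [455.0, 146.0]] top [[76.0, 225.0], [248.0, 123.0]]
```

View pics/zA.png

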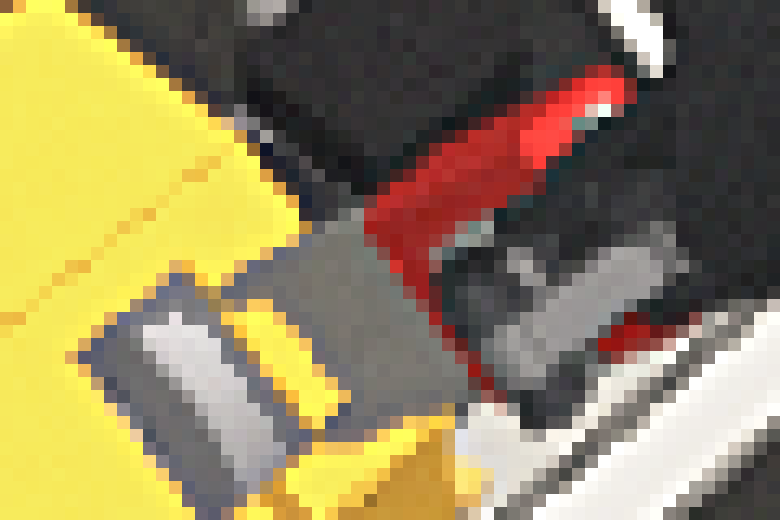

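View pics/zB.png

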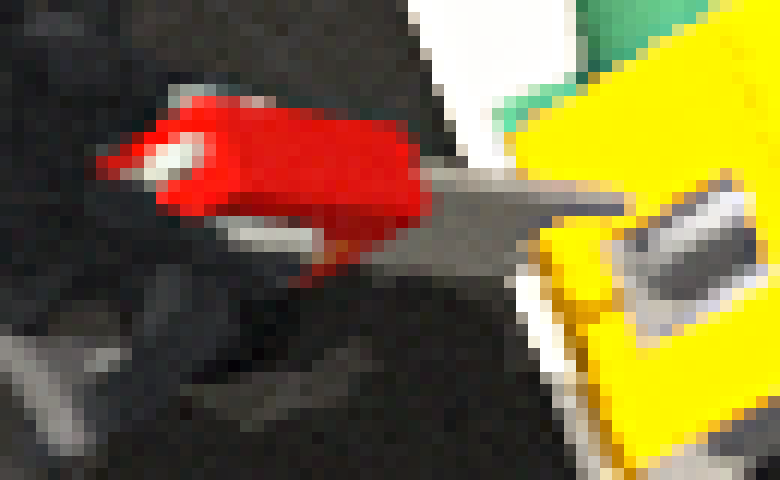

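```bash
python3 - <<'E'
from h import *
from bench import status
for _ in range(3):
    s=status.get_state(); print(s["clock"],s["tool_pos"].round(4),s["qd"].round(3))
from h import *
P,M=ins(.12)
for T in (np.array([.5939,.1081,.2635]),np.array([.5954,.1078,.2661]),P):
    Rt=M; zt=.102
    def G(P,o): P=np.atleast_2d(P); return T+np.outer(zt-P[:,2]+o[2],Rt[:,0])+np.outer(P[:,0]+o[0],Rt[:,1])+np.outer(P[:,1]+o[1],Rt[:,2])
    S=[((-.022,.012,.07),(232.4,190.8)),((.022,.012,.07),(243.2,205.4))]
    Tp=[((-.022,.012,.07),(238.8,145.2)),((-.022,-.012,.07),(240.75,150.3)),((.022,-.012,.07),(229.5,158.3)),((-.02,-.003,-.022),(257.2,152.0))]
    f=lambda o:np.array([proj("scene",G(p,o))[0]-q for p,q in S]+[proj("top",G(p,o))[0]-q for p,q in Tp])
    r=least_squares(lambda o:f(o).ravel(),[0,0,0]); print(T,r.x.round(4),f(r.x).round(1).tolist())
E
```

```text
5.3167 [0.5954 0.1078 0.2661] [ 0.001 -0.017  0.006 -0.012  0.     0.001 -0.021]
5.3167 [0.5954 0.1078 0.2661] [ 0.001 -0.017  0.006 -0.012  0.     0.001 -0.021]
5.3167 [0.5954 0.1078 0.2661] [ 0.001 -0.017  0.006 -0.012  0.     0.001 -0.021]
[0.5939 0.1081 0.2635] [-0.0002  0.0007 -0.0072] [[-1.2, -0.6], [-0.5, 0.2], [-1.0, -1.0], [-0.0, 1.9], [-0.7, 0.9], [0.5, -0.1]]
[0.5954 0.1078 0.2661] [ 0.0018 -0.0006 -0.0055] [[-1.2, -0.6], [-0.5, 0.2], [-1.0, -1.0], [-0.0, 1.9], [-0.7, 0.9], [0.5, -0.1]]
[0.59322845 0.10942518 0.26185175] [-0.0024  0.001  -0.0077] [[-1.2, -0.6], [-0.5, 0.2], [-1.0, -1.0], [-0.0, 1.9], [-0.7, 0.9], [0.5, -0.1]]
```

Call:
move_arm --increments "0 0 0 0 0 0; 0 0 0 0 0 0; 0 0 0 0 0 0; 0 0 0 0 0 0"

```text
clock: 5.65
tool_pos: [0.5948, 0.1083, 0.2652]
ee_rot: [-0.306, 0.634, -0.113, 0.701]
wrist_force: [-0.3, -0.8, -2.2]
grip_width: 0.0238
```

```bash
python3 - <<'E'
from h import *
from bench import status
P,M=ins(.08); inc(P,M)
print(status.get_state()["qd"].round(3))
E
```

```text
t 5.65 pos [0.5948 0.1083 0.2652] F [-0.3 -0.8 -2.2] w 0.0238
INC [ 0.0418  0.0031 -0.0013] [-0.5   0.16 -0.07] rows 1.006528666095993 0.0740847813405308
[-0.003  0.009  0.001  0.003  0.001 -0.001 -0.005]
```

Call:
move_arm --increments "0.02 0.003 -0.001 -0.5 0 0; 0.042 0.003 -0.001 -0.5 0 0; 0.042 0.003 -0.001 -0.5 0 0; 0.042 0.003 -0.001 -0.5 0 0; 0.042 0.003 -0.001 -0.5 0 0; 0.042 0.003 -0.001 -0.5 0 0"

```text
clock: 6.15
tool_pos: [0.6006, 0.0887, 0.2293]
ee_rot: [-0.31, 0.635, -0.11, 0.7]
wrist_force: [0.3, 0.0, -2.6]
grip_width: 0.0233
```

```bash
sed -i 's/ins(.12); inc/ins(.08); inc/' look.py; python3 look.py B; python3 zoom.py B; python3 - <<'E'
from bench import status
s=status.get_state();print(s["tool_pos"].round(4),s["qd"].round(3))
E
```

```text
t 6.15 pos [0.6006 0.0887 0.2293] F [ 0.3  0.  -2.6] w 0.0233
INC [ 0.0007 -0.0007 -0.001 ] [ 0.02  0.22 -0.07] rows 0.03373565669592535 0.0328428199671205
[0.6004 0.0885 0.2291] [ 0.002  0.002  0.002  0.009 -0.001 -0.003 -0.   ]
```

View pics/scene_B_zm.png

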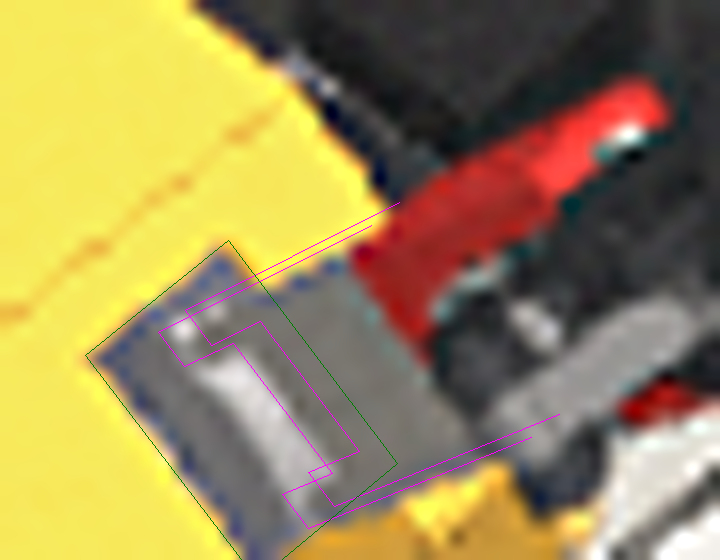

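View pics/top_B_zm.png

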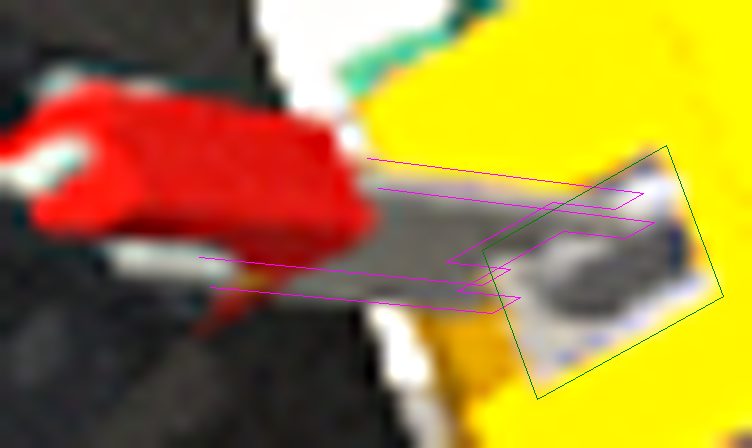

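```bash
cat > fit2.py <<'E'
from h import *
T0=np.array([.6005,.0886,.2292]); M=ins(.08)[1]
def G(P,o):
    P=np.atleast_2d(P).astype(float).copy(); a=o[3]; c,s=np.cos(a),np.sin(a); x=P[:,0];z=P[:,2]-.12
    P[:,0],P[:,2]=c*x+s*z,-s*x+c*z+.12
    return T0+np.outer(.102-P[:,2]+o[2],M[:,0])+np.outer(P[:,0]+o[0],M[:,1])+np.outer(P[:,1]+o[1],M[:,2])
def px(q,o): return np.array(q)/16-.5+o
so,to=np.array([205,180]),np.array([225,140])
pts=[("scene",(-.022,.012,.07),px((352,258),so)),("top",(-.022,.012,.07),px((332,125),to)),("top",(-.022,-.012,.07),px((375,205),to)),("top",(.022,-.012,.07),px((200,335),to))]
ln=[("scene",(-.02,0),[px(q,so) for q in((330,262),(270,292))]),("scene",(.02,0),[px(q,so) for q in((480,475),(380,510))]),
("top",(-.02,.003),[px(q,to) for q in((400,172),(500,182))]),("top",(.02,-.003),[px(q,to) for q in((300,300),(420,310))]),
("scene","g",[px(q,so) for q in((352,258),(428,362))])]
def f(o):
    r=[.5*(proj(c,G(P,o))[0]-q) for c,P,q in pts]
    r=list(np.ravel(r))
    for c,e,qs in ln:
        ab=[(-.022,.012,.07),(.022,.012,.07)] if e=="g" else [(e[0],e[1],.07),(e[0],e[1],-.022)]
        A,B=proj(c,G(ab,o)); d=(B-A)/np.linalg.norm(B-A)
        r+=[float((q-A)@[-d[1],d[0]]) for q in qs]
    return np.r_[r,o[3]/.03]
for al in (0,1):
    s=least_squares(lambda o:f(np.r_[o[:3],al*o[3]]),[0,0,0,0],loss="soft_l1"); print(s.x.round(4),s.cost.round(2)); print(f(s.x).round(2))
E
python3 fit2.py
```

```text
[ 0.0028  0.0002 -0.0062  0.    ] 0.72
[-0.19 -0.05 -0.19 -0.46 -0.13  0.89 -0.46  0.19 -0.07 -0.09 -0.25  0.03
  0.12 -0.06 -0.15 -0.23 -0.24 -0.11  0.  ]
[ 0.0028  0.0002 -0.0062 -0.0002] 0.72
[-0.19 -0.05 -0.18 -0.46 -0.13  0.89 -0.46  0.19 -0.07 -0.09 -0.25  0.03
  0.13 -0.06 -0.15 -0.24 -0.24 -0.11 -0.01]
```

Call:
move_arm --increments "0 -0.0035 -0.0012 0 0.2 0; 0 -0.0035 -0.0012 0 0.2 0; 0.008 -0.0035 -0.0012 0 0.2 0; 0.016 -0.0035 -0.0012 0 0.2 0; 0.024 -0.0035 -0.0012 0 0.2 0; 0.024 -0.0035 -0.0012 0 0.2 0; 0.024 -0.0035 -0.0012 0 0.2 0"

```text
clock: 6.83
tool_pos: [0.6033, 0.0703, 0.2098]
ee_rot: [-0.31, 0.637, -0.112, 0.697]
wrist_force: [0.4, 0.0, -2.3]
grip_width: 0.0234
```

```bash
sed -i 's/ins(.08); inc/ins(.05); inc/' look.py; python3 look.py C; python3 zoom.py C; python3 - <<'E'
from bench import status
s=status.get_state();print(s["tool_pos"].round(4),s["wrist_force"].round(1))
E
```

```text
t 6.83 pos [0.6033 0.0703 0.2098] F [ 0.4  0.  -2.3] w 0.0234
INC [0.0042 0.0032 0.0018] [ 0.04 -0.22  0.03] rows 0.13352706581888374 0.031255478090608406
[0.6038 0.0712 0.2105] [-0.3  0.4 -2. ]
```

View pics/scene_C_zm.png

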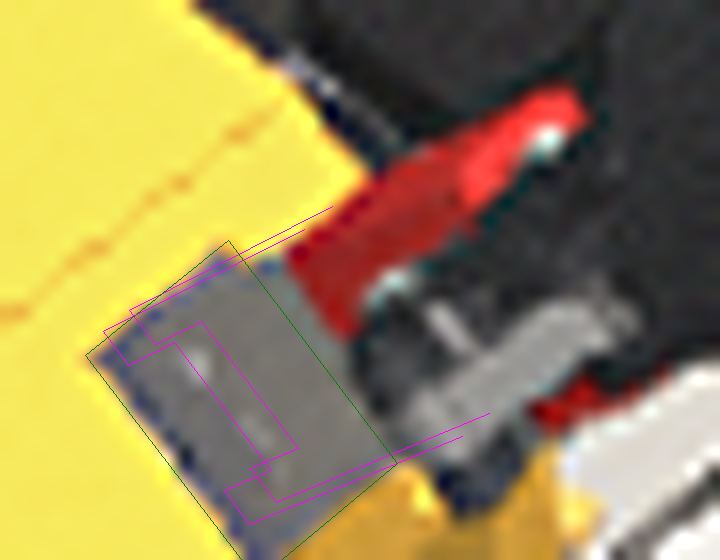

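View pics/top_C_zm.png

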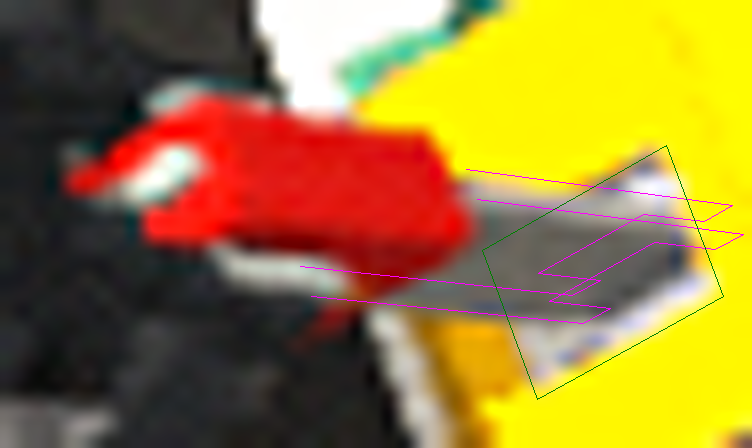

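Call:
move_arm --increments "0 0 0 0 0 0; 0 0 0 0 0 0"

```text
clock: 7.1
tool_pos: [0.6039, 0.0716, 0.2108]
ee_rot: [-0.31, 0.636, -0.111, 0.698]
wrist_force: [0.1, -0.4, -1.5]
grip_width: 0.0233
```

```bash
cat >> h.py <<'E'
def rep():
    from bench import status
    s=status.get_state(); q=RR.inv().apply(s["tool_pos"]-[RIG[0],RIG[1],0])-[0,0,.08]
    t=np.radians(35);n=np.array([-np.sin(t),0,np.cos(t)]);u=np.array([np.cos(t),0,np.sin(t)])
    rv=np.degrees((R.from_matrix(ins(.1)[1]).inv()*R.from_quat(s["ee_rot"])).as_rotvec())
    F=RR.inv().apply(s["wrist_force"])
    print("t%.2f d %.4f (axial, corrected) y %.4f up %.4f rot %s  F ax %.1f y %.1f up %.1f w %.4f"%(s["clock"],q@n-.102+.0062,q[1]+.0002,q@u-.0028,rv.round(2),F@n,F[1],F@u,s["grip_width"]))
E
python3 -c "
from h import *
from bench import optics
rep(); optics.get_image('top'); rep()"
```

```text
t7.10 d 0.0618 (axial, corrected) y -0.0059 up 0.0001 rot [-0.03  0.06  0.03]  F ax -1.5 y -0.0 up -0.5 w 0.0233
t7.15 d 0.0618 (axial, corrected) y -0.0060 up 0.0001 rot [-0.03  0.07  0.03]  F ax -1.8 y 0.3 up -1.5 w 0.0233
```

Call:
move_arm --increments "0.005 0 0.0003 0 0 0; 0.01 0 0.0003 0 0 0; 0.015 0 0.0003 0 0 0; 0.015 0 0.0003 0 0 0"

```text
clock: 7.48
tool_pos: [0.6059, 0.0617, 0.1973]
ee_rot: [-0.31, 0.637, -0.112, 0.697]
wrist_force: [-0.6, -0.5, -1.9]
grip_width: 0.0233
```

```bash
python3 -c "
from h import *
rep()"
```

```text
t7.48 d 0.0450 (axial, corrected) y -0.0069 up 0.0006 rot [-0.03  0.23 -0.03]  F ax -1.7 y -0.7 up -0.9 w 0.0233
```

Call:
move_arm --increments "0.004 0 0.0006 0 -0.1 0; 0.008 0 0.0006 0 -0.1 0; 0.012 0 0.0006 0 -0.1 0; 0.012 0 0.0006 0 -0.1 0; 0.012 0 0.0006 0 -0.1 0"

```text
clock: 7.9
tool_pos: [0.6089, 0.0563, 0.1882]
ee_rot: [-0.31, 0.636, -0.111, 0.698]
wrist_force: [0.0, 0.6, -2.2]
grip_width: 0.0233
```

```bash
python3 -c "
from h import *
rep()"
```

```text
t7.90 d 0.0341 (axial, corrected) y -0.0056 up 0.0003 rot [-0.03  0.04  0.  ]  F ax -1.5 y 0.2 up -1.7 w 0.0233
```

Call:
move_arm --increments "0.004 0 0 0 0 0; 0.008 0 0 0 0 0; 0.012 0 0 0 0 0; 0.016 0 0 0 0 0; 0.016 0 0 0 0 0"

```text
clock: 8.32
tool_pos: [0.6113, 0.047, 0.1746]
ee_rot: [-0.31, 0.636, -0.111, 0.698]
wrist_force: [-1.1, -0.3, -2.2]
grip_width: 0.0237
```

```bash
python3 -c "
from h import *
rep()"
```

```text
t8.32 d 0.0174 (axial, corrected) y -0.0060 up 0.0004 rot [-0.03  0.09 -0.01]  F ax -1.8 y -1.1 up -1.3 w 0.0237
```

Call:
move_arm --increments "0.002 0 0 0 0 0; 0.004 0 0 0 0 0; 0.004 0 0 0 0 0; 0.004 0 0 0 0 0"

```text
clock: 8.65
tool_pos: [0.6125, 0.0462, 0.1725]
ee_rot: [-0.31, 0.636, -0.111, 0.698]
wrist_force: [-3.4, 2.4, 3.3]
grip_width: 0.0236
```

Call:
move_arm --increments "0.001 0 0 0 0 0; 0.002 0 0 0 0 0; 0.002 0 0 0 0 0"

```text
clock: 8.9
tool_pos: [0.6128, 0.0462, 0.1721]
ee_rot: [-0.31, 0.636, -0.111, 0.699]
wrist_force: [-8.6, 8.6, 16.9]
grip_width: 0.0236
```

```bash
python3 -c "
from h import *
rep()"
```

```text
t8.90 d 0.0148 (axial, corrected) y -0.0048 up -0.0001 rot [-0.03 -0.05  0.04]  F ax 20.0 y -5.7 up 1.0 w 0.0236
```

```bash
sed -i 's/ins(.05); inc/ins(.01); inc/' look.py; python3 look.py D; cat > zoomh.py <<'E'
from h import *
import sys
n=sys.argv[1]; th=float(sys.argv[2]); y=float(sys.argv[3]); d=float(sys.argv[4])
# draw ideal gauge in rig frame
t=np.radians(th); nn=np.array([-np.sin(t),0,np.cos(t)]);u=np.array([np.cos(t),0,np.sin(t)])
def G(P): 
    P=np.atleast_2d(P); L=np.array([0,y,.08])+np.outer(d+P[:,2],nn)+np.outer(P[:,0],u)+np.outer(P[:,1],[0,1,0])
    return w(RIG,L)
K=13
for c,(x0,x1,y0,y1) in (("scene",(205,265,175,220)),("top",(220,280,125,168))):
    dd=cv2.imread(f"pics/{c}_{n}.png"); im=cv2.resize(dd[y0:y1,x0:x1],None,fx=K,fy=K,interpolation=cv2.INTER_CUBIC)
    def ln(P,col):
        q=((proj(c,P)-[x0,y0]+.5)*K).round().astype(int)
        for i in range(len(q)-1): cv2.line(im,tuple(map(int,q[i])),tuple(map(int,q[i+1])),col,1)
    for yy in(.012,-.012): ln(G([(.022,yy,.07),(.022,yy,.145),(-.022,yy,.145),(-.022,yy,.07),(.022,yy,.07)]),(255,0,255))
    for x in(.022,-.022):
        for z in(.07,.145): ln(G([(x,.012,z),(x,-.012,z)]),(255,0,255))
    for yy in(.003,-.003): ln(G([(.02,yy,.07),(.02,yy,.04),(-.02,yy,.04),(-.02,yy,.07)]),(255,0,0))
    ln(w(RIG,[(-.0287+a*np.cos(.6109),b,.121+a*np.sin(.6109)) for a,b in((.023,.008),(.023,-.024),(-.023,-.024),(-.023,.008),(.023,.008))]),(0,128,0))
    cv2.imwrite(f"pics/{c}_{n}_h.png",im)
E
python3 zoomh.py D 35 -.0053 .010
```

```text
t 8.9 pos [0.6128 0.0462 0.1721] F [-8.6  8.6 16.9] w 0.0236
INC [-0.0014  0.0027 -0.0003] [ 0.03  0.05 -0.04] rows 0.0742577561850538 0.010215721758325068
```

View pics/scene_D_h.png

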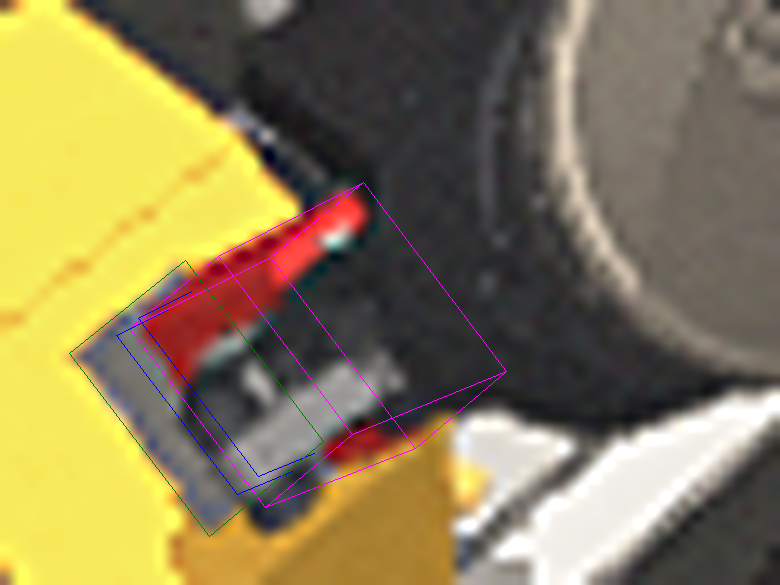

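View pics/top_D_h.png

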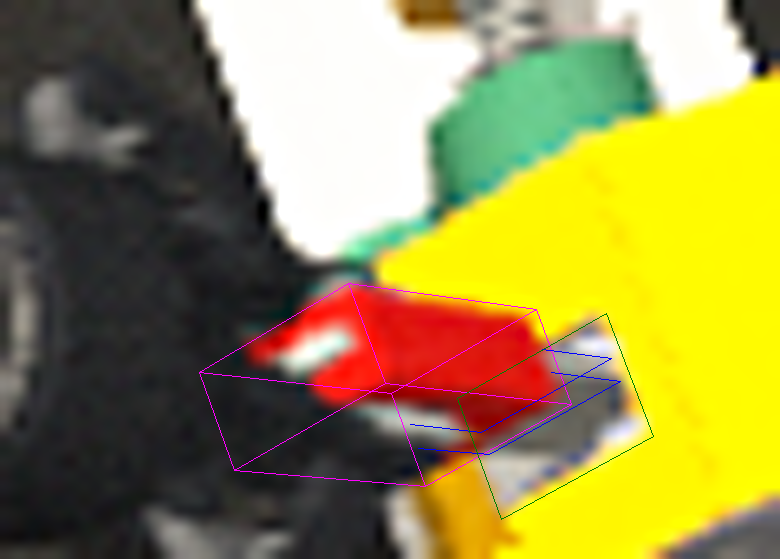

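The home-pose overlay matches the grip in both views, and contact built to about 20 N along the blade axis. So the fork is seated. I'll ease off the pressure and release.

Call:
move_arm --increments "-0.0015 0 0 0 0 0; -0.0015 0 0 0 0 0; -0.0015 0 0 0 0 0"

```text
clock: 9.25
tool_pos: [0.6126, 0.0462, 0.1724]
ee_rot: [-0.31, 0.636, -0.111, 0.699]
wrist_force: [-4.8, 4.8, 7.8]
grip_width: 0.0231
```

```bash
python3 -c "
from h import *
rep()"
```

```text
t9.25 d 0.0150 (axial, corrected) y -0.0050 up 0.0000 rot [-0.03 -0.04  0.04]  F ax 9.8 y -3.2 up -0.5 w 0.0231
```

Call:
move_arm --increments "-0.0005 0 0 0 0 0; -0.0005 0 0 0 0 0; -0.0005 0 0 0 0 0; -0.0005 0 0 0 0 0; -0.0005 0 0 0 0 0; -0.0005 0 0 0 0 0" --hand 0.4

```text
clock: 9.75
tool_pos: [0.6124, 0.0455, 0.172]
ee_rot: [-0.31, 0.636, -0.111, 0.698]
wrist_force: [-0.1, 0.1, 0.2]
grip_width: 0.0512
```

```bash
python3 -c "
from h import *
rep()"; sed -i 's/^P,M=ins.*//' look.py; python3 look.py E; python3 zoomh.py E 40 -.0053 .010
```

```text
t9.75 d 0.0143 (axial, corrected) y -0.0054 up 0.0003 rot [-0.02  0.01  0.01]  F ax 0.3 y -0.1 up -0.0 w 0.0512
```

View pics/scene_E_h.png

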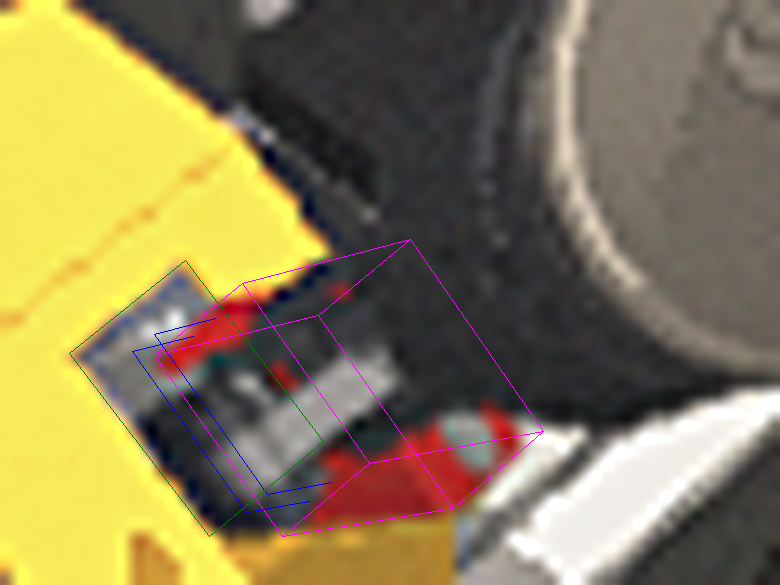

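View pics/top_E_h.png

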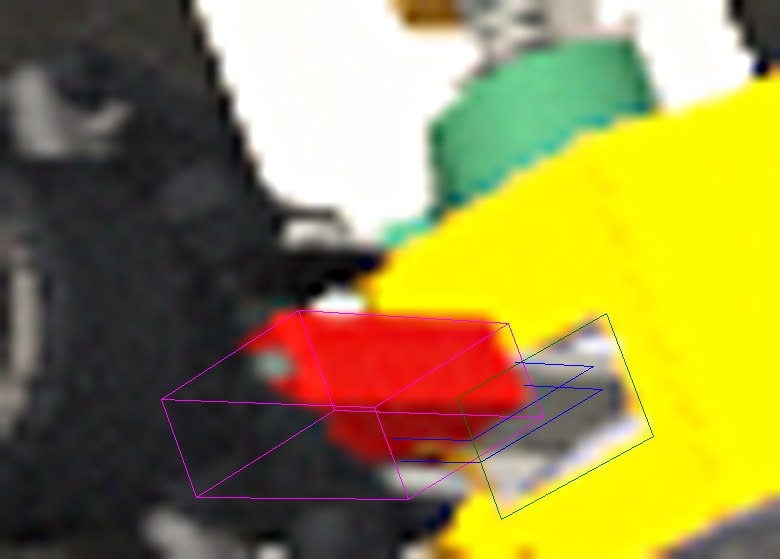

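The gauge sagged onto the slot's lower edge at about 40° and is free of the fingers. Backing off along the tool axis.

Call:
move_arm --increments "-0.02 0 0 0 0 0; -0.05 0 0 0 0 0; -0.09 0 0 0 0 0; -0.13 0 0 0 0 0; -0.17 0 0 0 0 0; -0.17 0 0 0 0 0; -0.17 0 0 0 0 0"

```text
clock: 10.43
tool_pos: [0.5846, 0.1412, 0.3129]
ee_rot: [-0.309, 0.634, -0.109, 0.7]
wrist_force: [0.3, -1.0, -0.9]
grip_width: 0.0511
```

```bash
python3 look.py F; python3 zoomh.py F 42 -.0053 .010; python3 -c "
from h import *
from bench import status
rep();s=status.get_state();print(s['joints'].round(2))
PT=mat([0,0,-1],RR.apply([1,0,0]))
P=w(RIG,[0,-.19,.25])[0];print(P); inc(P,PT)"
```

```text
t10.53 d 0.1834 (axial, corrected) y -0.0060 up 0.0005 rot [-0.03  0.08 -0.02]  F ax -0.6 y -0.5 up -0.8 w 0.0512
[-0.92  0.38  0.37  1.7   0.47  1.3  -0.44]
[ 0.45360031 -0.06616529  0.25      ]
t 10.53 pos [0.5836 0.138  0.3106] F [-0.5  0.1 -0.9] w 0.0512
INC [ 0.1403 -0.0941 -0.1837] [86.94 27.35 27.5 ] rows 5.9842237594495336 13.29619589244351
```

View pics/scene_F_h.png

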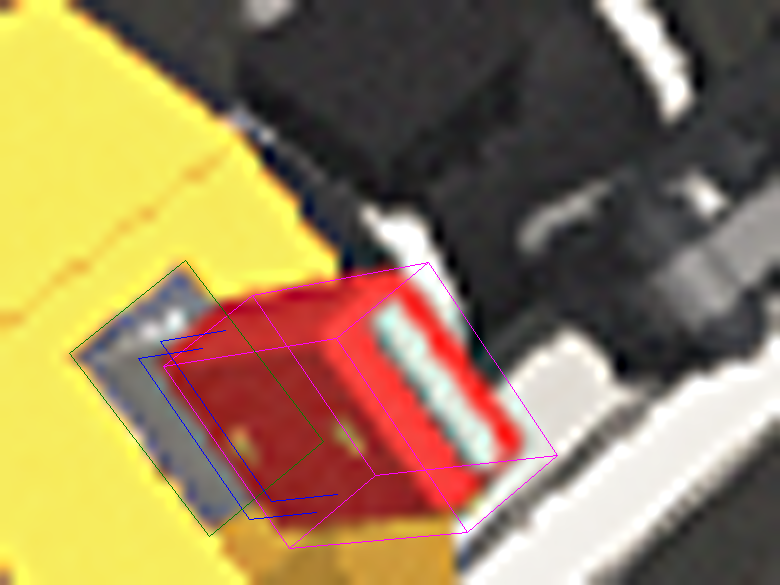

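View pics/top_F_h.png

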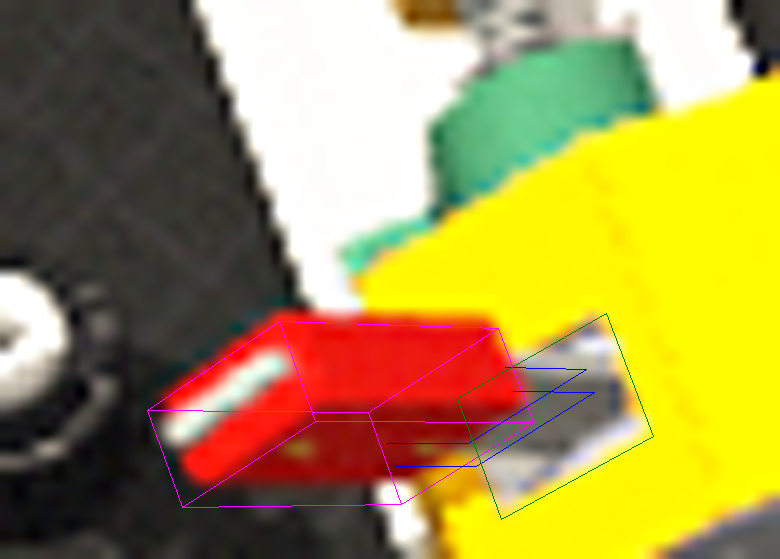

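Call:
move_arm --increments "0 -0.02 -0.04 17 5 5; 0 -0.04 -0.08 35 11 11; 0.05 -0.06 -0.12 52 16 16; 0.1 -0.09 -0.16 70 22 22; 0.14 -0.094 -0.184 87 27.4 27.5; 0.14 -0.094 -0.184 87 27.4 27.5; 0.14 -0.094 -0.184 87 27.4 27.5; 0.14 -0.094 -0.184 87 27.4 27.5; 0.14 -0.094 -0.184 87 27.4 27.5; 0.14 -0.094 -0.184 87 27.4 27.5" --hand 1 --newtons 30

```text
clock: 11.37
tool_pos: [0.4524, -0.0669, 0.2493]
ee_rot: [0.251, 0.625, -0.367, 0.641]
wrist_force: [0.2, 1.1, 0.3]
grip_width: -0.0001
```

Call:
move_arm --increments "0 0 0 0 0 0; 0 0 0 0 0 0"

```text
clock: 11.53
tool_pos: [0.4527, -0.0668, 0.2498]
ee_rot: [0.247, 0.626, -0.365, 0.643]
wrist_force: [0.6, -1.0, -0.4]
grip_width: 0.0003
```

```bash
python3 -c "
from h import *
from bench import status
rep();s=status.get_state();print(s['joints'].round(2))
PT=mat([0,0,-1],RR.apply([1,0,0]))
P=w(RIG,[0,-.19,.25])[0];print(P); inc(P,PT)"
```

```text
t11.53 d 0.0431 (axial, corrected) y -0.1908 up 0.0949 rot [65.36 20.66 20.48]  F ax -1.0 y 0.3 up 0.7 w 0.0003
[-0.68  0.12  0.63  2.05  0.1   1.06 -0.99]
[ 0.45360031 -0.06616529  0.25      ]
t 11.53 pos [ 0.4527 -0.0668  0.2498] F [ 0.6 -1.  -0.4] w 0.0003
INC [-0.0004  0.001   0.0001] [21.54  6.85  6.92] rows 0.02620412056355809 3.3021701478053904
```

Finish the rotation, then look at the motor end.

Call:
move_arm --increments "0 0.001 0 21.5 6.9 6.9; 0 0.001 0 21.5 6.9 6.9; 0 0.001 0 21.5 6.9 6.9; 0 0.001 0 21.5 6.9 6.9; 0 0.001 0 21.5 6.9 6.9; 0 0.001 0 21.5 6.9 6.9"

```text
clock: 12.03
tool_pos: [0.4542, -0.0642, 0.25]
ee_rot: [0.42, 0.57, -0.419, 0.569]
wrist_force: [0.0, -0.1, -0.2]
grip_width: 0.0003
```

```bash
python3 -c "
from h import *
from bench import optics,status
PT=mat([0,0,-1],RR.apply([1,0,0]))
inc(w(RIG,[0,-.19,.25])[0],PT);print(status.get_state()['joints'].round(2))
K=8
for c,(x0,x1,y0,y1) in (('scene',(210,300,150,220)),('top',(255,325,155,230))):
    d=optics.get_image(c)['img'][:,:,::-1]; cv2.imwrite(f'pics/{c}_g.png',d)
    d0=cv2.imread(f'pics/{c}0.png')
    for nm,dd in(('g',d),('0',d0)):
      im=cv2.resize(dd[y0:y1,x0:x1],None,fx=K,fy=K,interpolation=cv2.INTER_CUBIC)
      for y in(-.145,-.165):
        a=np.linspace(0,2*np.pi,40); q=((proj(c,w(RIG,np.c_[.036*np.sin(a),0*a+y,.08+.036*np.cos(a)]))-[x0,y0]+.5)*K).round().astype(int)
        cv2.polylines(im,[q.reshape(-1,1,2).astype(np.int32)],True,(255,0,255) if y==-.145 else (0,255,0),1)
      cv2.imwrite(f'pics/{c}_mo{nm}.png',im)
"
```

```text
t 12.03 pos [ 0.4542 -0.0642  0.25  ] F [ 0.  -0.1 -0.2] w 0.0003
INC [ 0.     -0.0012  0.0017] [ 0.34 -0.04 -0.01] rows 0.050324351342169504 0.047527865275210926
[-0.63  0.09  0.69  2.06 -0.07  1.01 -1.18]
```

View pics/scene_mo0.png

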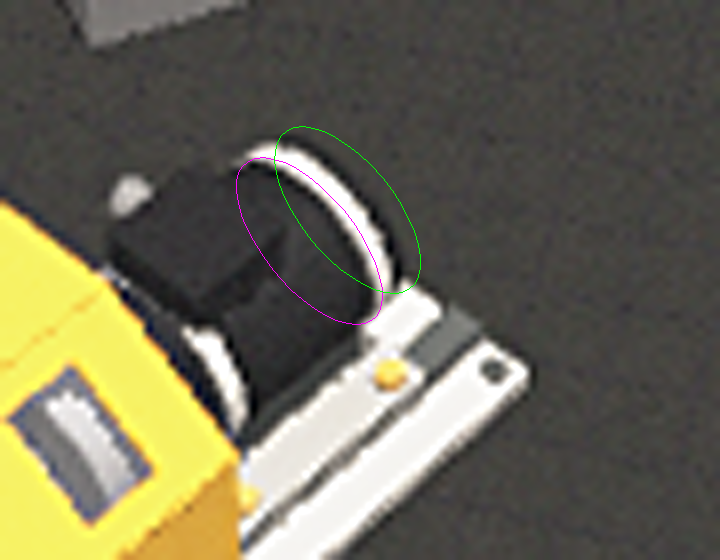

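View pics/top_mo0.png

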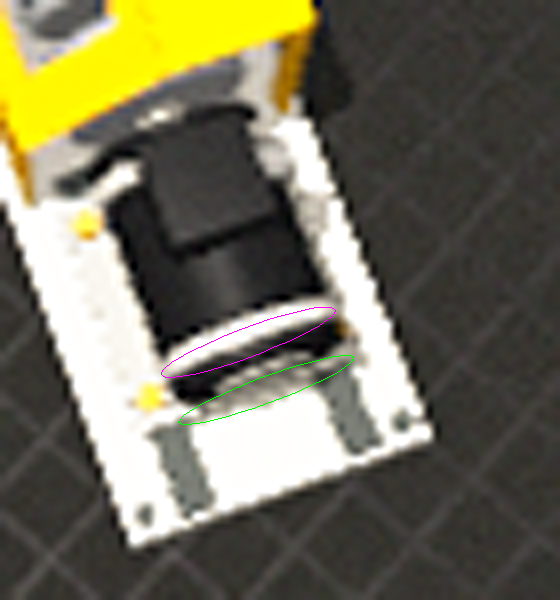

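View pics/scene_mog.png

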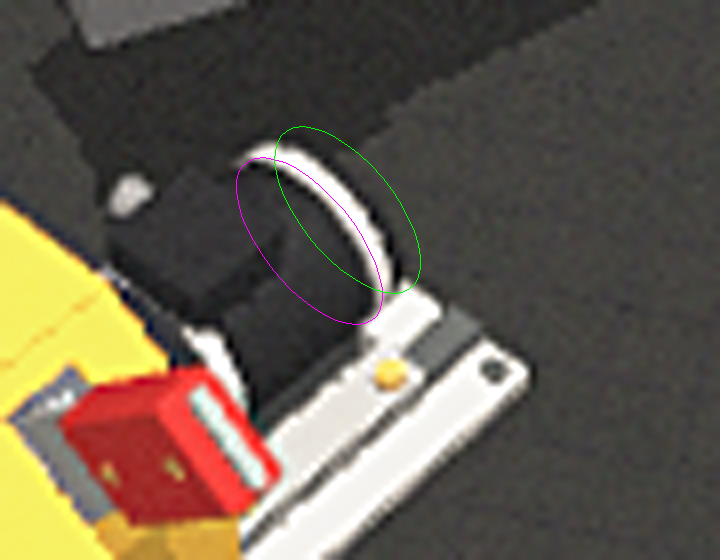

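Call:
move_arm --increments "0.04 -0.0012 0.0017 0 0 0; 0.08 -0.0012 0.0017 0 0 0; 0.12 -0.0012 0.0017 0 0 0; 0.15 -0.0012 0.0017 0 0 0; 0.182 -0.0012 0.0017 0.3 0 0; 0.182 -0.0012 0.0017 0.3 0 0; 0.182 -0.0012 0.0017 0.3 0 0"

```text
clock: 12.72
tool_pos: [0.4531, -0.0659, 0.0676]
ee_rot: [0.421, 0.569, -0.422, 0.567]
wrist_force: [0.2, -0.7, 0.4]
grip_width: -0.0
```

```bash
cat > pp.py <<'E'
from h import *
from bench import status
s=status.get_state(); q=RR.inv().apply(s["tool_pos"]-[RIG[0],RIG[1],0]); F=RR.inv().apply(s["wrist_force"])
print("t",round(s["clock"],2),"rig pos",q.round(4),"F",F.round(1)); 
inc(w(RIG,[0,q[1],.068])[0],mat([0,0,-1],RR.apply([1,0,0])))
E
python3 pp.py; python3 -c "
from h import *
from bench import optics,status
for c in('scene','top'):
    d=optics.get_image(c)['img'][:,:,::-1]; cv2.imwrite(f'pics/{c}_h.png',d)
a=cv2.imread('pics/scene_h.png')[140:230,200:310];cv2.imwrite('pics/h1.png',cv2.resize(a,None,fx=6,fy=6,interpolation=cv2.INTER_CUBIC))"
```

```text
t 12.72 rig pos [-0.0004 -0.1904  0.0676] F [0.7 0.  0.4]
t 12.72 pos [ 0.4531 -0.0659  0.0676] F [ 0.2 -0.7  0.4] w -0.0
INC [-0.0004 -0.      0.0004] [-0.13 -0.12  0.13] rows 0.014436203172668846 0.030928670971926968
```

View pics/h1.png

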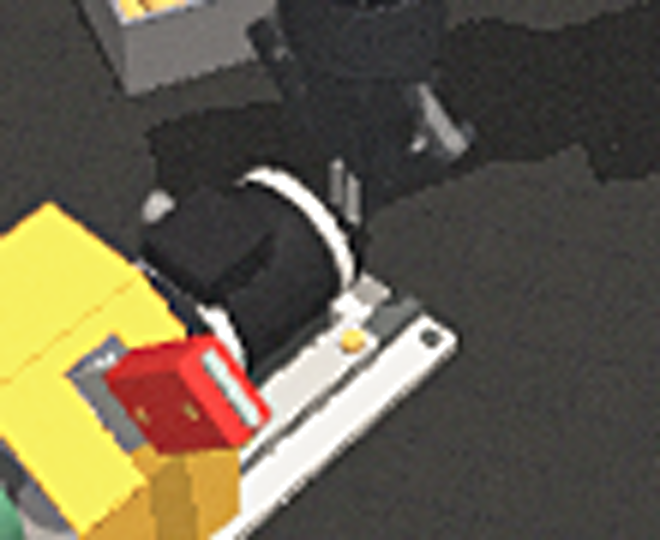

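Call:
move_arm --increments "0 0.004 0 0 0 0; 0 0.008 0 0 0 0; 0 0.012 0 0 0 0; 0 0.012 0 0 0 0"

```text
clock: 13.15
tool_pos: [0.4677, -0.062, 0.0695]
ee_rot: [0.424, 0.567, -0.42, 0.568]
wrist_force: [-0.4, 0.5, 0.6]
grip_width: -0.0003
```

Call:
move_arm --increments "0 0.003 0 0 0 0; 0 0.006 0 0 0 0; 0 0.006 0 0 0 0"

```text
clock: 13.4
tool_pos: [0.4715, -0.0609, 0.0684]
ee_rot: [0.423, 0.567, -0.421, 0.567]
wrist_force: [0.2, 0.2, 0.4]
grip_width: 0.0001
```

```bash
python3 pp.py
```

```text
t 13.4 rig pos [ 1.000e-04 -1.713e-01  6.840e-02] F [-0.1  0.2  0.4]
t 13.4 pos [ 0.4715 -0.0609  0.0684] F [0.2 0.2 0.4] w 0.0001
INC [ 0.0004 -0.     -0.0001] [-0.23 -0.11 -0.1 ] rows 0.011012495672975124 0.03817582573322275
```

Call:
move_arm --increments "0 0.0015 0 0 0 0; 0 0.003 0 0 0 0; 0 0.003 0 0 0 0"

```text
clock: 13.65
tool_pos: [0.4735, -0.0602, 0.0681]
ee_rot: [0.423, 0.568, -0.422, 0.567]
wrist_force: [-3.9, -1.3, 0.2]
grip_width: 0.0001
```

Call:
move_arm --increments "0 0.0015 0 0 0 0; 0 0.003 0 0 0 0; 0 0.003 0 0 0 0"

```text
clock: 13.9
tool_pos: [0.4765, -0.0593, 0.0682]
ee_rot: [0.423, 0.568, -0.422, 0.567]
wrist_force: [-5.6, -1.3, -0.5]
grip_width: -0.0001
```

```bash
python3 pp.py
```

```text
t 13.9 rig pos [ 1.00e-04 -1.66e-01  6.82e-02] F [-0.4 -5.7 -0.5]
t 13.9 pos [ 0.4765 -0.0593  0.0682] F [-5.6 -1.3 -0.5] w -0.0001
INC [ 0.0002 -0.     -0.0001] [-0.25 -0.13 -0.04] rows 0.004384556386951842 0.039748646556404414
```

Call:
move_arm --increments "0 0.001 0 0 0 0; 0 0.002 0 0 0 0; 0 0.002 0 0 0 0"

```text
clock: 14.15
tool_pos: [0.4774, -0.059, 0.0681]
ee_rot: [0.423, 0.568, -0.422, 0.566]
wrist_force: [-7.3, -1.8, 3.5]
grip_width: 0.0005
```

Call:
move_arm --increments "0 0.001 0 0 0 0; 0 0.002 0 0 0 0; 0 0.002 0 0 0 0"

```text
clock: 14.4
tool_pos: [0.4772, -0.0589, 0.0676]
ee_rot: [0.422, 0.569, -0.423, 0.565]
wrist_force: [-12.4, -3.8, 3.2]
grip_width: -0.0001
```

```bash
python3 pp.py
```

```text
t 14.4 rig pos [-0.     -0.1653  0.0676] F [  0.1 -13.    3.2]
t 14.4 pos [ 0.4772 -0.0589  0.0676] F [-12.4  -3.8   3.2] w -0.0001
INC [-0.0004 -0.      0.    ] [-0.32 -0.22  0.26] rows 0.010459403207563495 0.06486161983888877
```

Call:
move_arm --increments "0 0.001 0 0 0 0; 0 0.002 0 0 0 0; 0 0.002 0 0 0 0"

```text
clock: 14.65
tool_pos: [0.4771, -0.0588, 0.0671]
ee_rot: [0.421, 0.57, -0.424, 0.564]
wrist_force: [-15.5, -5.0, 2.9]
grip_width: 0.0001
```

```bash
python3 pp.py
```

```text
t 14.65 rig pos [-0.0002 -0.1654  0.0671] F [  0.3 -16.3   2.9]
t 14.65 pos [ 0.4771 -0.0588  0.0671] F [-15.5  -5.    2.9] w 0.0001
INC [-0.0009 -0.      0.0002] [-0.35 -0.27  0.46] rows 0.023082558027764963 0.08931335377724932
```

Call:
move_arm --increments "0 0.002 0 0 0 0; 0 0.004 0 0 0 0; 0 0.004 0 0 0 0"

```text
clock: 14.9
tool_pos: [0.4768, -0.0586, 0.0661]
ee_rot: [0.42, 0.572, -0.426, 0.561]
wrist_force: [-24.3, -6.7, 6.8]
grip_width: -0.0001
```

```bash
python3 pp.py; python3 look.py I; python3 zoomh.py I 40 -.003 .010;python3 -c "
from h import *
for c,(x0,x1,y0,y1) in (('scene',(190,310,130,230)),('top',(240,330,120,220))):
    a=cv2.imread(f'pics/{c}_I.png')[y0:y1,x0:x1];cv2.imwrite(f'pics/{c}_Iz.png',cv2.resize(a,None,fx=6,fy=6,interpolation=cv2.INTER_CUBIC))"
```

```text
t 14.9 rig pos [-0.0005 -0.1656  0.0661] F [ -0.7 -25.2   6.8]
t 14.9 pos [ 0.4768 -0.0586  0.0661] F [-24.3  -6.7   6.8] w -0.0001
INC [-0.0019 -0.      0.0005] [-0.43 -0.4   0.87] rows 0.04654731024455742 0.1460847429375541
```

View pics/scene_I_h.png

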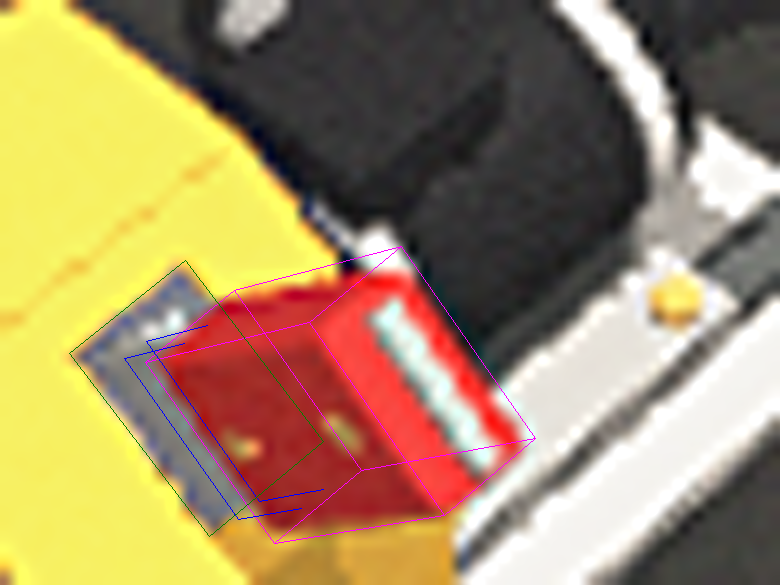

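View pics/top_Iz.png

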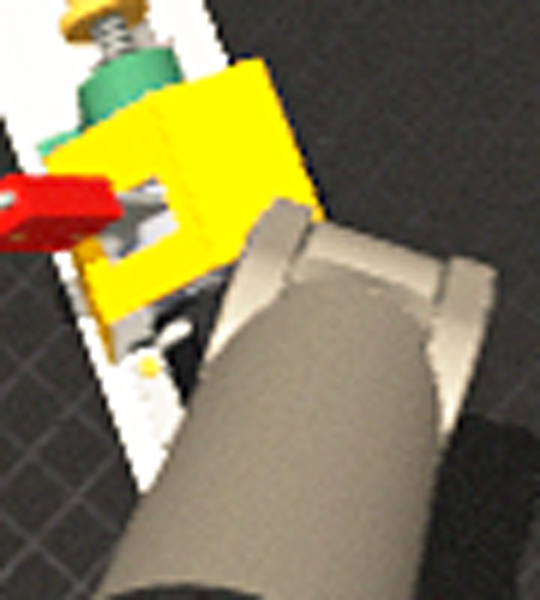

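View pics/scene_Iz.png

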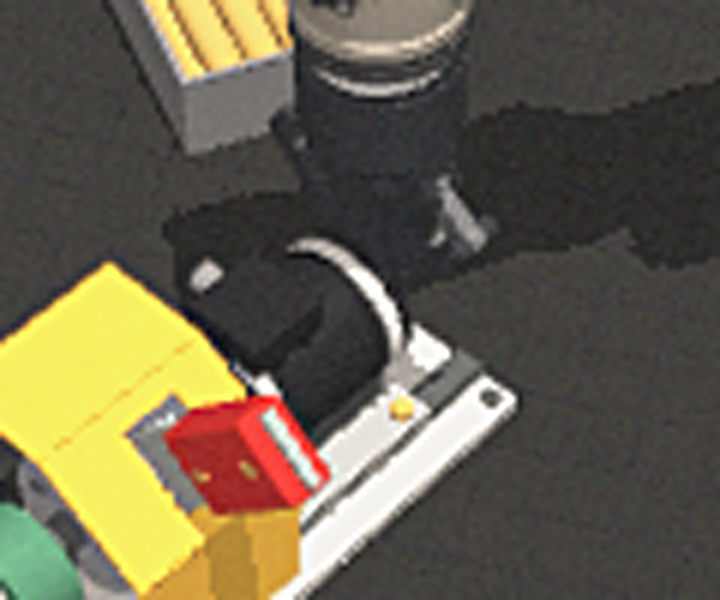

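At 25 N the motor no longer advances, well above the 12 N maximum drag, so it has closed on the blade. Backing off and checking.

Call:
move_arm --increments "0 -0.006 0 0 0 0; 0 -0.015 0 0 0 0; 0 -0.035 0 0 0 0; 0 -0.035 0 0 0 0; -0.03 -0.035 0 0 0 0; -0.07 -0.035 0 0 0 0; -0.11 -0.035 0 0 0 0; -0.15 -0.035 0 0 0 0; -0.15 -0.035 0 0 0 0"

```text
clock: 15.75
tool_pos: [0.4588, -0.0672, 0.2258]
ee_rot: [0.427, 0.564, -0.418, 0.571]
wrist_force: [1.0, 0.7, 0.4]
grip_width: -0.0001
```

```bash
python3 pp.py; python3 look.py J; python3 zoomh.py J 40 -.003 .010; python3 - <<'E'
from h import *
# motor shift in scene between g and J: patches on motor
g=cv2.imread('pics/scene_g.png').astype(np.float32).mean(2);j=cv2.imread('pics/scene_J.png').astype(np.float32).mean(2)
for (x0,x1,y0,y1) in ((236,262,164,192),(222,262,166,200)):
    a=cv2.resize(g[y0:y1,x0:x1],None,fx=1,fy=1);b=j[y0:y1,x0:x1]
    print(cv2.phaseCorrelate(a,b,cv2.createHanningWindow(a.shape[::-1],cv2.CV_32F)))
print(proj("scene",w(RIG,[[0,-.13,.116],[0,-.126,.116]])))
E
```

```text
t 15.75 rig pos [ 0.0025 -0.1853  0.2258] F [-0.3  1.1  0.4]
t 15.75 pos [ 0.4588 -0.0672  0.2258] F [1.  0.7 0.4] w -0.0001
INC [ 0.1578 -0.0027 -0.0025] [-0.28  0.   -0.97] rows 3.78510430576413 0.14130964735585533
((-1.0800838797210535, 1.6317575936772268), 0.9410746974709593)
((-1.6885373214957973, 1.5854787043770138), 0.9094245665603213)
[[244.23263774 174.50302537]
 [243.22989339 175.30581891]]
```

View pics/scene_J_h.png

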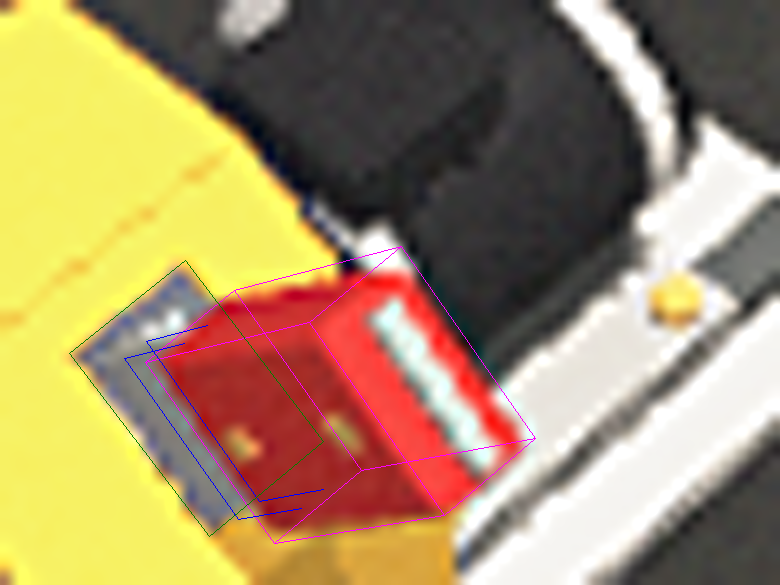

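View pics/top_J_h.png

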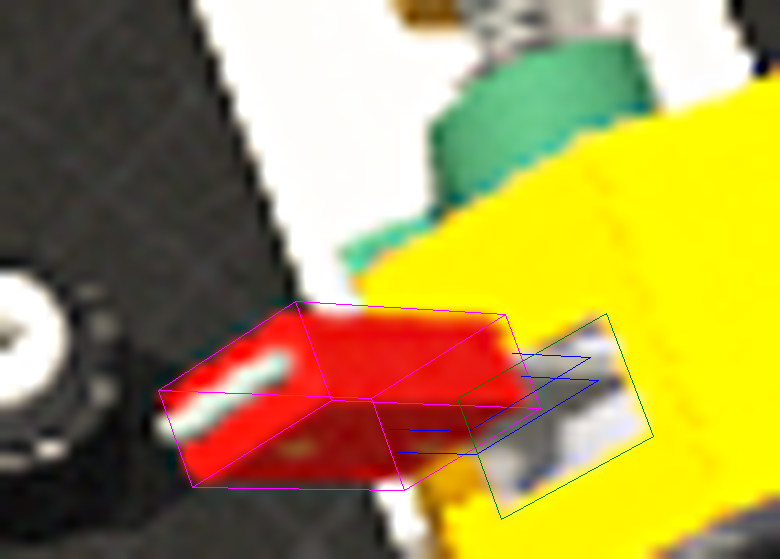

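```bash
python3 - <<'E'
from h import *
K=18
for c,(x0,x1,y0,y1) in (("top",(250,275,142,168)),("scene",(208,240,190,218))):
    o=[]
    for n in ("0","_J"):
        im=cv2.resize(cv2.imread(f"pics/{c}{n}.png")[y0:y1,x0:x1],None,fx=K,fy=K,interpolation=cv2.INTER_CUBIC) 
        for y,col in((0,(255,0,0)),(-.006,(255,0,255)),(-.012,(0,128,0))):
            a=np.radians(np.linspace(5,65,20)); q=((proj(c,w(RIG,np.c_[-.0375*np.sin(a),0*a+y,.08+.0375*np.cos(a)]))-[x0,y0]+.5)*K).round().astype(np.int32)
            cv2.polylines(im,[q.reshape(-1,1,2)],False,col,1)
        o.append(im)
    im=np.hstack(o); s=min(1,795/im.shape[1]); cv2.imwrite(f"pics/{c}_gap.png",cv2.resize(im,None,fx=s,fy=s,interpolation=cv2.INTER_AREA))
E
```

```text
(no output)
```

View pics/top_gap.png

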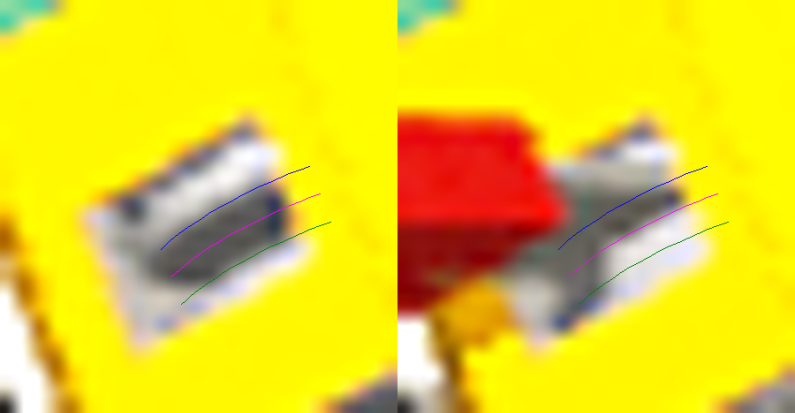

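View pics/scene_gap.png

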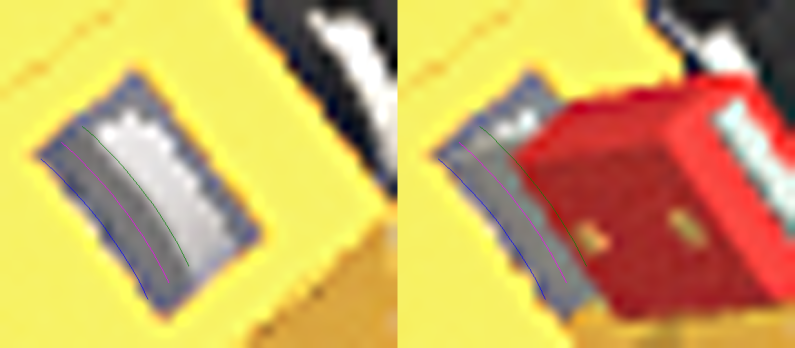

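The motor's rim has moved from about the −12 mm line to the −6 mm line and sits against the blade. The gauge still fits the home pose, and the arm is clear. Handing in.

```bash
python3 -c "
from bench import workorder,status
print(status.get_state()['wrist_force'].round(1)); print(workorder.job_done())"
```

```text
[-0.   0.  -1.6]
the job is handed in; nothing more can be done
None
```

The red gauge is seated on the shaft through the guard slot and let go. The motor is closed on its blade, and the job was handed in at about 16 s.

**Insertion:** The blade went in along the slot's normal with no resistance until contact, then built to about 20 N along the blade as the fork seated. I eased off and released it; it sagged to roughly 40° onto the slot's lower edge.

**Motor:** I pushed the end face with the shut fingers. It moved against about 5 N, then stopped. At 25 N it still did not advance, so I took it as closed on the blade and backed the arm clear.

**Last checks:**
- **Gauge:** it matches the home pose to about 1–2 px in both cameras, which is a few mm, so the 2 mm home limit rests on the seating contact. I judged the blade's alignment with the faces only from these overlays.
- **Gap:** the motor's rim lies on the 6 mm line in the top view; the scene view is partly hidden by the gauge.
- **Force:** the wrist force was near zero when I handed in.
- **Other parts:** the spare motor showed no shift in the views I looked at. I last saw the green and blue gauges in place just after lifting the red one; I did not re-measure any of the three at the end.

**Disagreements:**
- The camera estimate put the gauge about 6 mm shallower in the hand than the arm's own position did. The seating contact agreed with the arm.
- The motor's travel read about 4 mm from the arm but 5.5–7 mm from the images.

The loose look-alikes (at least the white, large red, pink and purple ones) toppled early on. The arm did not knock them as far as I could tell. The white one came to rest leaning on the stand.

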